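Snug down the pipe plug in the lid of the vacuum sample pot

ROBOT

A 6-joint arm with a two-finger parallel gripper is mounted at the origin on the work surface. World frame = base frame: x ahead of the robot, y to its left, z up, the work surface at z = 0. Lengths are in m, angles in rad, forces in N, time in s.
With the tool pointing down it reaches from about 0.3 to 0.85 m from the base axis. Payload 5.4 kg.
Tool frame: the origin (TCP) lies at the very end of the fingers, on their centre line; the grasp point (between the pads) lies 19 mm behind it; z points along the fingers, x is the direction in which the jaws open and shut, and the axes are right-handed (so a half turn about z gives the same grasp; the last joint's range is limited). The gripper opens to 85 mm and grips with 20 to 120 N. Pads are 22 mm wide; open, the fingers measure 114 mm over their backs; the gripper's body (76 mm by 85 mm) begins 54 mm behind the grasp point. The pads swing forward as they close: fully open they stand 13 mm farther back than shut.
Start: joints at [0.904, 0.158, 1.597, -0, 1.386, -0.21], TCP at [0.254, 0.516, 0.231] pointing down, gripper open.
Joint ranges: [-2.91, 2.91], [-0.94, 2.29], [0.18, 2.7], [-1.29, 4.43], [0.17, 2.64], [-3, 3]. Speed limits (rad/s): [2.57, 2.57, 3.14, 3.14, 3.14, 3.14].

INTERFACE

Orientations are given as a 3x3 rotation matrix whose columns are the frame's x, y, z axes.
In Python, from station import manip, vision, order, spotter gives the robot as it stands.
- The arm moves only by the shell command python3 -m jog 'ROWS'. ROWS is JSON, a list of rows, each an object with "dp": the shift along the tool's x, y, z in cm, a list of three; "twist": the turn, a rotation vector about the tool's x, y, z in rad, a list of three; "hand": the opening in per cent of the stroke, from 0 (shut) to 100 (fully open). A call has 1 to 12 rows; each row shifts and turns the commanded pose from where the row before left it, along the tool's axes as they then stand; what a row does not reach is not made up. A row lasts 1/12 s, in which the tool goes at most 41.7 mm and 7.16 degrees, less where a joint would pass 70% of its speed; a pose out of reach is approached as far as the arm can. A call is refused whole if a number of a shift passes 4.17 or a number of a turn 0.125, either way. A call with a gripper value outside its range is refused whole. The fingers move at their own pace and stop on an object; the grip force is fixed at half the most. Time passes only in rows, so rows that do not move let the fingers close. It gives the time, the measured TCP pose, the force and the opening at its end, in the units of the state.
- manip.get_state(): the state, without advancing time (a new reading comes with each control period).
- vision.capture(name): name is "side" or "top"; returns the picture (480x640x3 uint8, red, green, blue); there is no depth.
- vision.camera_info(name): a dict with "fx", "fy", "cx", "cy" (pixels), "extrinsics" (4x4, takes a point from camera to world coordinates). Camera axes: x right, y down, z forward; pixel columns grow to the right and rows downward; lengths in m; the calibration is good to about 2 mm. A picture is of the moment at which its call begins. camera_info takes no time and is no camera call.
- order.job_done(): hands the job in, once; it reports no verdict.
Trained networks look in the newest picture that a camera, given by its name, has taken for a name from the list of things; names that differ only in an ending like _2 or _b are one class to them, and where a whole thing is asked for, a point or a joint stands for the part that bears it (a point fixed in the world has none). Each returns a list of dicts, best first, with "p" (0 to 1); they miss things now and then, are a little off and sometimes report something else, mostly with a low value. They report only what shows in the picture. A call takes as long as a camera call. They do not tell look-alikes from the thing itself.
- spotter.recognise(camera, thing): "bbox" ([left, top, right, bottom] in pixels, round what is visible of it).
- spotter.trace(camera, thing): "region" (480x640 bool, what is visible of it) and "bbox" ([left, top, right, bottom] in pixels, round what is visible of it).
- spotter.spot_point(camera, thing): "position" ([row, column] in pixels: a listed point, or the origin of a listed thing).
The state is a dict: "clock": time; "joint_positions": joint angles; "dq": joint speeds; "tau": joint torques, N m; "eef_pos": TCP position; "tool_rot": TCP orientation; "wrist_force": force on the tool from outside, world axes, zero at the start; "wrist_torque": the same for the moment, N m; "width": finger opening in m.
Only numpy, scipy, OpenCV 4.12 (cv2) and the standard library are available. Lean on these libraries where they do the work, as an engineer would, in place of code of your own. Each camera call takes 0.05 s, during which the arm holds its last target.

TASK

The brass tapered pipe plug in the lid of the vacuum pot is only started by hand. Take the red T-handle key from the white tool block, seat it fully in the plug's square socket without forcing it, and turn clockwise until the taper bites and the plug is snug, about 0.45 N m on the key (below 0.35 it leaks, above 0.6 the thread galls). Then draw the key out, stand it back upright in its pocket in the block, let go, and leave everything else on the bench where it is.

Things in the scene. Friction and masses are not known exactly. Their poses are not given: they have to be found in the camera images.
- key: T-handle key, loose, about 200 g, 109 mm tall: square steel shank 14 x 14 mm, its last 4 mm tapering to 9 x 9 mm at the driving end, under a red cross bar 100 mm long, 16 mm wide, 18 mm high. Origin at the centre of the driving end; z up the shank to the bar, y along the bar; the flats face x and y. It starts upright in the tool block's pocket.
- key_tip (a point): Centre of the key's driving end (the key's origin), same axes.
- key_grip (a point): Centre of the key's red cross bar, 100 mm above the driving end; grip it across the bar's 16 mm width (along the key's x).
- plug: Brass tapered pipe plug, 44 mm across, 5 mm proud of a round steel boss on the pot's lid. Origin at the centre of its top face, z up. Clockwise from above tightens. About 0.05 N m of drag until the taper bites, after 0.5 to 2.3 rad (differs each time; nothing shows it); there it jumps to about 0.25 N m and then climbs by about 1 N m per rad, the plug sinking 1 mm at most. 0.45 N m is snug.
- pot: Stainless vacuum sample pot, fixed: 244 mm across its bolted lid, lid top 100 mm above the bench, bolt heads to 106 mm. Origin under its centre on the bench. The plug stands in a boss (64 mm across, top 115 mm above the bench) at x -15, y +55 mm in the pot's frame. A ball valve with a blue lever, 146 mm high above the bench, is at x -50, y -45 mm, lever to y -98 mm.
- block: White plastic tool block, fixed: 70 mm (x) by 180 mm (y), 45 mm high, origin under its centre on the bench. The key's pocket is near its -y end; in the other half stand two small screwdrivers, blue and yellow, 110 mm high above the bench, the nearer 92 mm from the key's axis.
- pocket (a point): Centre of the mouth of the key's square pocket, in the block's top face, 45 mm above the bench and 50 mm towards -y of the block's centre; axes as the block's. 17.5 mm square, 35 mm deep, 2 mm chamfer: the key stands in it with its end 10 mm and its bar 110 mm above the bench. At the start the bar lies along the block's y; any quarter turn fits.
- spare_plug: Bystander: small brass square-head plug, 30 mm across, 33 mm high, standing in the steel tray; origin under its centre.
- tape_roll: Bystander: white roll of thread tape, 52 mm across, 14 mm high, in the steel tray; origin under its centre.
- bottle: Bystander: clear bottle with a blue cap, 64 mm across, 135 mm high; origin under its centre.
- wafer_case: Bystander: round white wafer case, 112 mm across, 20 mm high; origin under its centre.
- slide_box: Bystander: blue slide box, 87 x 177 mm, 34 mm high; origin under its centre.
- beaker: Bystander: glass beaker, 68 mm across, 85 mm high; origin under its centre.
- wrench: Bystander: steel wrench lying on the bench, 170 mm long.
- socket (a point): Centre of the mouth of the plug's square socket (same point and axes as the plug), about 120 mm above the bench; x and y square to its flats. 15.6 mm square, 18 mm deep, 1.6 mm chamfer: a seated key has 0.8 mm play each side and about 0.25 rad of free play in turning. Tightness stays when the key is eased back within that play and drawn out; driving anticlockwise beyond it loosens the plug.
- gauge (a point): Centre of the face of the dial gauge on the lid, 52 mm across, 146 mm above the bench, at x +45, y -50 mm in the pot's frame.
Not all that is in view belongs to the job. There is more than one size of the key; the one meant has the size given above. What is shaped like the block but black is not meant.

How it is judged:
On the way, in this order (a step that is already met when the one before it is completed fails the run):
1. the key is seated in the plug's socket (at least 12 mm in, upright) (z of key_tip in the frame of plug below -0.012 m and horizontal distance between key_tip and plug below 0.004 m and angle between key's own z axis and vertical below 0.12 rad), for 0.2 s.
2. the plug is brought snug with the key seated in it (all of step 1 and contact force between plug and pot above 13 N), for 0.2 s.
At the end, for the whole second after the job is handed in: The plug is still snug: its taper bears on the pot's thread with at least 13 N (reached at about 0.3 N m on the key); the key stands upright (within 0.12 rad), at rest, in its pocket in the block, its driving end at least 30 mm deep and within 5 mm of the pocket's axis (contact force between plug and pot above 13 N and horizontal distance between key_tip and pocket below 0.005 m and z of key_tip in the frame of pocket below -0.03 m and angle between key's own z axis and vertical below 0.12 rad and linear speed of key below 0.02 m/s); the robot touches nothing.
It fails at once if the plug is overtightened (the taper bears with more than 65 N, reached at about 0.7 N m on the key) (contact force between plug and pot above 65 N).
It fails at once if the key is jammed hard against the plug while going in or out (over 25 N before it is 12 mm in) (contact force between key and plug above 25 N and z of key_tip in the frame of plug above -0.012 m).
It fails at once if the key or the gripper is pushed against the pot with more than 20 N (contact force between any of key, the arm, the fingers and pot above 20 N).
It fails at once if a bystander is moved by more than 30 mm (distance of any of spare_plug, tape_roll, bottle, wafer_case, slide_box, beaker, wrench from where it was at the start of the episode above 0.03 m).
It also fails if it takes over 64 s, if anything falls off the work surface, if the arm or the gripper's body presses on something with over 40 N, if the wrist force passes 120 N, or if a joint passes its speed limit or range.

## Working session

There is one attempt and no reset: what is moved stays moved. The work goes in short steps, Python scripts to look and compute and a shell command to move; the robot and the scene stay as the last step left them, time stands still between calls to the robot, and variables do not carry over. Pictures are saved under pics/ and viewed, and the job is handed in when it is done.

```bash
ls; mkdir -p pics
python3 - <<'E'
from station import manip, vision, order, spotter
import cv2,numpy as np
s=manip.get_state(); print({k:np.round(v,3).tolist() for k,v in s.items()})
for c in ("side","top"):
    im=vision.capture(c); cv2.imwrite(f"pics/{c}0.png",im[:,:,::-1])
    i=vision.camera_info(c); print(c,i["fx"],i["fy"],i["cx"],i["cy"]); print(np.round(i["extrinsics"],4))
E
```

```text
pics
{'clock': 0.0, 'joint_positions': [0.904, 0.159, 1.598, -0.0, 1.386, -0.21], 'dq': [-0.0, -0.001, 0.001, 0.002, 0.002, -0.001], 'tau': [-0.0, -39.598, -33.143, -0.0, 0.008, -0.0], 'eef_pos': [0.253, 0.516, 0.23], 'tool_rot': [[0.441, 0.897, -0.001], [0.897, -0.441, -0.002], [-0.002, -0.0, -1.0]], 'wrist_force': [-0.543, -0.934, -0.443], 'wrist_torque': [0.015, -0.04, 0.018], 'width': 0.086}
side 505.21882467020055 505.21882467020055 325.2282675808498 235.046896366919
[[ 0.8369 -0.2775  0.4718 -0.1106]
 [-0.5468 -0.3856  0.7432 -0.9305]
 [-0.0243 -0.88   -0.4744  0.6985]
 [ 0.      0.      0.      1.    ]]
top 470.0757232932264 470.0757232932264 319.9046228184687 239.46364394847615
[[ 0.0226 -0.9801  0.1973  0.2409]
 [-0.9995 -0.0263 -0.0158 -0.0074]
 [ 0.0207 -0.1969 -0.9802  1.4417]
 [ 0.      0.      0.      1.    ]]
```

View pics/side0.png

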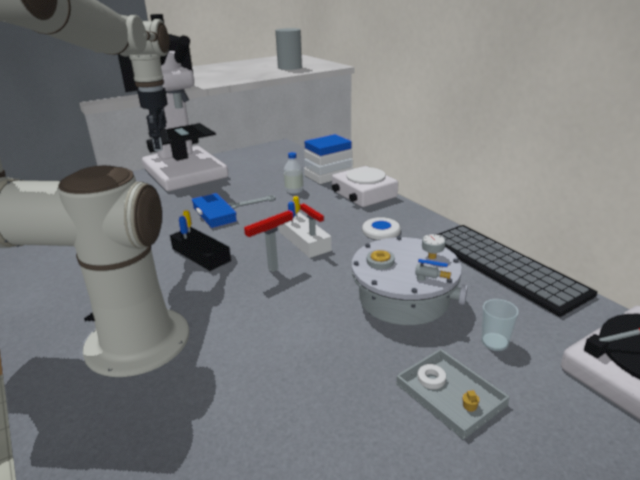

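View pics/top0.png

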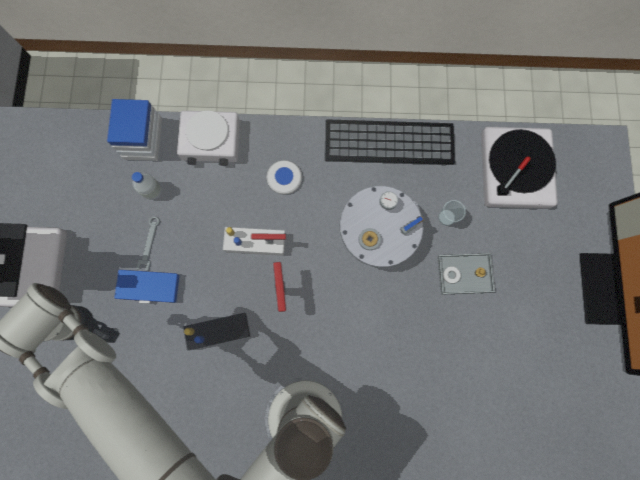

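Side view: the white block is at about (305,230), with a key whose bar is at (312,213). A bigger look-alike key stands free at (270,225). The pot is at (407,275) with the plug at (380,257). In the top view the key bar is at (268,237), the plug at (370,239) and the larger decoy at (280,287).

```bash
cat > h.py <<'E'
from station import manip, vision, order, spotter
import cv2,numpy as np
def ray(c,u,v):
    i=vision.camera_info(c);E=np.array(i["extrinsics"]);d=E[:3,:3]@np.array([(u-i["cx"])/i["fx"],(v-i["cy"])/i["fy"],1]);return E[:3,3],d
def atz(c,u,v,z):
    o,d=ray(c,u,v);return o+d*(z-o[2])/d[2]
def proj(c,p):
    i=vision.camera_info(c);E=np.array(i["extrinsics"]);q=E[:3,:3].T@(np.array(p)-E[:3,3]);return np.array([i["cx"]+i["fx"]*q[0]/q[2],i["cy"]+i["fy"]*q[1]/q[2]])
def tri(a,b):
    A=[];B=[]
    for c,(u,v) in (("top",a),("side",b)):
        o,d=ray(c,u,v);d=d/np.linalg.norm(d);P=np.eye(3)-np.outer(d,d);A.append(P);B.append(P@o)
    return np.linalg.lstsq(np.vstack(A),np.hstack(B),rcond=None)[0]
E
python3 - <<'E'
from h import *
zs=dict(key_grip=.11,socket=.12,pocket=.045,gauge=.146,key=.01,block=0,pot=0,plug=.12)
ims={c:vision.capture(c) for c in("top","side")}
for t,z in zs.items():
    for c in("top","side"):
        for r in spotter.spot_point(c,t)[:3]:
            if r["p"]>.2:
                v,u=r["position"];print(t,c,round(r["p"],2),round(u,1),round(v,1),np.round(atz(c,u,v,z),4))
for c,(u0,v0,u1,v1) in dict(top=(215,180,430,320),side=(230,190,470,330)).items():
    cv2.imwrite(f"pics/{c}1.png",cv2.resize(ims[c][v0:v1,u0:u1,::-1],None,fx=3.3,fy=3.3,interpolation=cv2.INTER_CUBIC))
E
```

```text
key_grip top 0.81 269.1 235.4 [0.517  0.1181 0.11  ]
key_grip side 0.85 311.9 214.4 [0.5092 0.1091 0.11  ]
key_grip side 0.61 264.8 221.2 [0.3884 0.1471 0.11  ]
key_grip side 0.6 294.1 195.0 [0.535  0.2482 0.11  ]
socket top 0.71 368.9 242.0 [ 0.5033 -0.1696  0.12  ]
socket side 0.44 381.5 254.7 [ 0.5165 -0.1756  0.12  ]
pocket top 0.82 270.2 238.6 [0.5207 0.1204 0.045 ]
pocket top 0.67 237.4 324.9 [0.2617 0.2047 0.045 ]
pocket side 0.86 312.6 231.7 [0.5217 0.13   0.045 ]
pocket side 0.8 205.1 247.9 [0.2432 0.2186 0.045 ]
gauge top 0.9 390.4 199.9 [ 0.6229 -0.228   0.146 ]
gauge top 0.21 370.2 236.7 [ 0.5134 -0.1701  0.146 ]
gauge side 0.81 433.6 240.4 [ 0.6221 -0.2279  0.146 ]
key top 0.76 281.5 290.5 [0.3679 0.0824 0.01  ]
key top 0.72 272.4 243.7 [0.5118 0.1162 0.01  ]
key side 0.83 271.4 268.5 [0.3626 0.0773 0.01  ]
key side 0.6 314.9 214.9 [0.6202 0.2772 0.01  ]
key side 0.57 314.5 245.3 [0.5173 0.1154 0.01  ]
block top 0.92 221.8 332.2 [0.2398 0.2569 0.    ]
block top 0.63 254.3 245.5 [0.5065 0.173  0.    ]
block side 0.84 199.5 255.8 [0.2386 0.265  0.    ]
block side 0.79 302.3 238.0 [0.5205 0.1875 0.    ]
pot top 0.79 379.1 232.8 [ 0.5574 -0.2164  0.    ]
pot top 0.43 147.8 243.4 [0.5043 0.5024 0.    ]
pot side 0.94 401.7 299.2 [ 0.5565 -0.2064  0.    ]
plug top 0.7 371.7 236.2 [ 0.5205 -0.1777  0.12  ]
plug side 0.73 491.3 342.9 [ 0.483  -0.5152  0.12  ]
plug side 0.61 380.3 256.6 [ 0.5091 -0.1805  0.12  ]
```

View pics/top1.png

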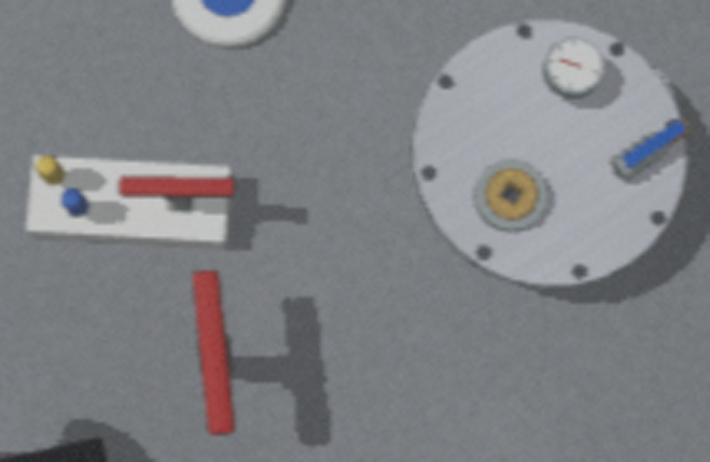

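View pics/side1.png

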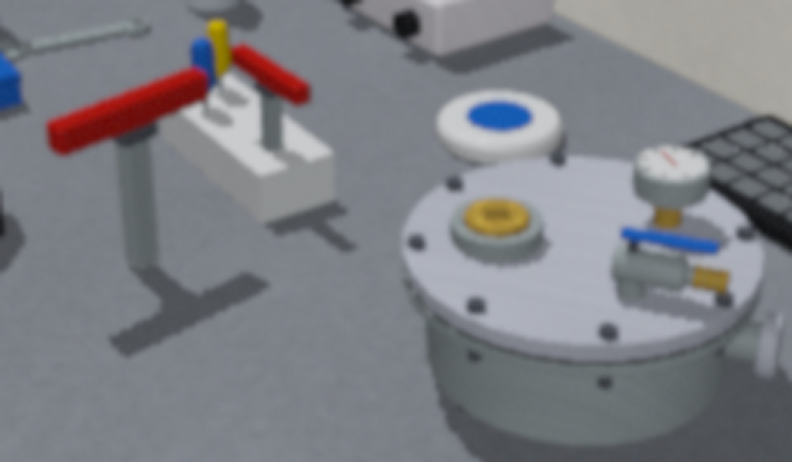

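Run:
```python
from h import *
from scipy.optimize import least_squares
ims={c:np.mean([vision.capture(c).astype(float) for _ in range(6)],0) for c in("top","side")}
np.savez("ims.npz",**ims)
def blob(im,mask,seed):
    n,l,st,ce=cv2.connectedComponentsWithStats(mask.astype(np.uint8))
    d=[np.hypot(*(ce[k]-seed)) for k in range(1,n)];k=1+int(np.argmin(d));return l==k
obs={}
for c,seed in dict(top=(268.5,236.4),side=(312,213)).items():
    r,g,b=[ims[c][:,:,k] for k in range(3)]
    red=(r-np.maximum(g,b)); m=blob(ims[c],red>45,seed)
    m=cv2.dilate(m.astype(np.uint8),np.ones((3,3)))>0
    w=np.clip(red,0,None)*m; 
    hull=cv2.convexHull(np.argwhere(red*m>50)[:,::-1].astype(np.int32))
    obs["bar",c]=(m&(red>45)); print(c,"bar",np.argwhere(obs["bar",c]).min(0)[::-1],np.argwhere(obs["bar",c]).max(0)[::-1],obs["bar",c].sum())
for c,seed in dict(top=(370,238.7),side=(380,257)).items():
    r,g,b=[ims[c][:,:,k] for k in range(3)]
    y=(r-b); m=blob(ims[c],y>35,seed)
    cs,_=cv2.findContours(m.astype(np.uint8),cv2.RETR_EXTERNAL,cv2.CHAIN_APPROX_NONE)
    f=np.zeros(m.shape,np.uint8);cv2.drawContours(f,cs,-1,1,-1);obs["plug",c]=f>0
    print(c,"plug",np.argwhere(f).min(0)[::-1],np.argwhere(f).max(0)[::-1],f.sum())
def mom(m):
    p=np.argwhere(m)[:,::-1].astype(float);c=p.mean(0);C=np.cov(p.T);return c,C
def hullmom(c,P):
    S=64
    q=np.array([proj(c,p) for p in P]);o=q.mean(0)
    h=cv2.convexHull(q.astype(np.float32))[:,0].astype(float)
    M=cv2.moments((h-o).astype(np.float32));A=M["m00"]
    cc=np.array([M["m10"],M["m01"]])/A
    C=np.array([[M["mu20"],M["mu11"]],[M["mu11"],M["mu02"]]])/A
    return cc+o,C,abs(A)
def bar(x,y,z,a):
    R=np.array([[np.cos(a),-np.sin(a)],[np.sin(a),np.cos(a)]])
    return [np.r_[R@[sx*.008,sy*.05]+[x,y],z+sz*.009] for sx in(-1,1) for sy in(-1,1) for sz in(-1,1)]
def cyl(x,y,z):
    t=np.linspace(0,2*np.pi,60);return [[x+.022*np.cos(a),y+.022*np.sin(a),zz] for a in t for zz in(z-.005,z)]
def ang(C): return .5*np.arctan2(2*C[0,1],C[0,0]-C[1,1])
def resbar(p,cams=("top","side"),full=False):
    r=[]
    for c in cams:
        o,C=mom(obs["bar",c]);h,H,A=hullmom(c,bar(*p));r+=list(h-o)+[20*(ang(H)-ang(C))]
    return np.array(r)
for cams in (("top","side"),):
    s=least_squares(resbar,[.517,.115,.11,0.],args=(cams,));print("bar",s.x,s.fun)
for c in("top","side"):
    s=least_squares(lambda p:resbar([p[0],p[1],.11,p[2]],(c,)),[.517,.115,0]);print(c,s.x,[hullmom(c,bar(s.x[0],s.x[1],.11,s.x[2]))[2],obs["bar",c].sum()])
def rp(p,cams):
    r=[]
    for c in cams: 
        o,_=mom(obs["plug",c]);r+=list(hullmom(c,cyl(*p))[0]-o)
    return np.array(r)
s=least_squares(rp,[.51,-.173,.12],args=(("top","side"),));print("plug",s.x,s.fun)
for c in("top","side"):
    s=least_squares(lambda p:rp([p[0],p[1],.12],(c,)),[.51,-.173]);print(c,s.x,hullmom(c,cyl(s.x[0],s.x[1],.12))[2],obs["plug",c].sum())
a=np.clip(ims["top"][224:254,355:385],0,255).astype(np.uint8)
b=np.clip(ims["side"][242:272,365:395],0,255).astype(np.uint8)
cv2.imwrite("pics/sock.png",cv2.resize(np.hstack([a,b])[:,:,::-1],None,fx=13,fy=13,interpolation=cv2.INTER_CUBIC))
print(manip.get_state()["clock"])
```

```text
top bar [251 234] [285 238] 171
side bar [300 203] [323 221] 203
top plug [362 231] [377 245] 179
side plug [371 250] [389 261] 186
bar [0.51421666 0.12047816 0.11233732 0.01566142] [ 0.03858007  0.12483779  0.23861899  0.07022821 -0.00940312  0.02241659]
top [0.51541287 0.12114596 0.01669105] [235.37075225951867, np.int64(171)]
side [ 5.15423766e-01  1.20726156e-01 -7.92316765e-05] [243.16588156561932, np.int64(203)]Traceback (most recent call last):
  File "<stdin>", line 52, in <module>
    return func(*args, **kwargs)
    result = trf(vector_fun.fun, vector_fun.jac, x0, f0, J0, lb, ub, ftol, xtol,
                 gtol, max_nfev, x_scale, loss_function, tr_solver,
                 tr_options.copy(), verbose, callback=callback_wrapped)
    return trf_no_bounds(
        fun, jac, x0, f0, J0, ftol, xtol, gtol, max_nfev, x_scale,
        loss_function, tr_solver, tr_options, verbose, callback=callback)
    J = jac(x)
    self._update_jac()
    ~~~~~~~~~~~~~~~~^^
    self.J = self.jac_wrapped(xp_copy(self.x), f0=self.f)
             ~~~~~~~~~~~~~~~~^^^^^^^^^^^^^^^^^^^^^^^^^^^^
    J, 
[... 482 characters left out ...]
   df = [f_eval - f0 for f_eval in f_evals]
                                    ^^^^^^^
    f = np.atleast_1d(self.fun(x, *self.args, **self.kwargs))
                      ~~~~~~~~^^^^^^^^^^^^^^^^^^^^^^^^^^^^^^
    return np.atleast_1d(self.fun(x))
                         ~~~~~~~~^^^
    return self.f(x, *self.args, **self.kwargs)
           ~~~~~~^^^^^^^^^^^^^^^^^^^^^^^^^^^^^^
  File "<stdin>", line 50, in rp
  File "<stdin>", line 26, in hullmom
  File "h.py", line 8, in proj
    i=vision.camera_info(c);E=np.array(i["extrinsics"]);q=E[:3,:3].T@(np.array(p)-E[:3,3]);return np.array([i["cx"]+i["fx"]*q[0]/q[2],i["cy"]+i["fy"]*q[1]/q[2]])
ValueError: time passes only in moves, steps and waits
```

```bash
python3 - <<'E'
import re
s=open('h.py').read()
s=s.replace("import cv2,numpy as np\n","import cv2,numpy as np\nCI={c:vision.camera_info(c) for c in('top','side')}\n").replace("vision.camera_info(c);","CI[c];")
open('h.py','w').write(s)
E
cat > fit.py <<'E'
from h import *
from scipy.optimize import least_squares
S=8
def fillpoly(c,h,x0,y0,w,hh):
    # antialiased coverage
    m=np.zeros((hh*S,w*S),np.uint8);cv2.fillPoly(m,[np.round((h-[x0-.5,y0-.5])*S-.5).astype(np.int32)],1)
    return cv2.resize(m.astype(np.float32),(w,hh),interpolation=cv2.INTER_AREA)
def wc(ch,seed,r):
    u,v=int(seed[0]),int(seed[1]);s=ch[v-r[1]:v+r[1]+1,u-r[0]:u+r[0]+1]
    return u-r[0],v-r[1],s
def hull(c,P): return cv2.convexHull(np.array([proj(c,p) for p in P]).astype(np.float32))[:,0]
def hcent(h):
    o=h.mean(0);M=cv2.moments((h-o).astype(np.float32));return np.array([M["m10"],M["m01"]])/M["m00"]+o,abs(M["m00"])
def bar(x,y,z,a):
    R=np.array([[np.cos(a),-np.sin(a)],[np.sin(a),np.cos(a)]])
    return [np.r_[R@[sx*.008,sy*.05]+[x,y],z+sz*.009] for sx in(-1,1) for sy in(-1,1) for sz in(-1,1)]
def cyl(x,y,z):
    t=np.linspace(0,2*np.pi,40);return [[x+.022*np.cos(a),y+.022*np.sin(a),zz] for a in t for zz in(z-.005,z)]
E
python3 - <<'E'
from fit import *
ims=np.load("ims.npz")
for c,seed in dict(top=(268,236),side=(312,212)).items():
    im=ims[c].astype(float);r,g,b=im[:,:,0],im[:,:,1],im[:,:,2]
    x0,y0,s=wc(r-np.maximum(g,b),seed,(22 if c=="top" else 16,8 if c=="top" else 14))
    s=np.clip(s,0,None); 
    if c=="side": s=s*(np.add.outer(np.arange(y0,y0+s.shape[0]),np.zeros(s.shape[1]))>=0)
    if c=="top": print("profile",np.round(s[:, s.shape[1]//2-6:s.shape[1]//2+6].mean(1)))
    w=s/s.sum()
    yy,xx=np.mgrid[y0:y0+s.shape[0],x0:x0+s.shape[1]]
    print(c,"red w centroid",(w*xx).sum(),(w*yy).sum())
    obs=s/np.percentile(s,97)
    f=lambda p:10*(cv2.GaussianBlur(np.clip(p[3]*fillpoly(c,hull(c,bar(p[0],p[1],.11,p[2])),x0,y0,s.shape[1],s.shape[0]),0,9),(0,0),.7)-cv2.GaussianBlur(np.clip(obs,0,1.3).astype(np.float32),(0,0),.3)).ravel()
    q=least_squares(f,[.5155,.121,.01,1],diff_step=[4e-3,1e-2,2,.02],x_scale=[.001,.001,.01,.1]);print("bar",q.x,q.cost)
for c,seed in dict(top=(370,239),side=(380,256)).items():
    im=ims[c].astype(float);ch=im[:,:,0]-im[:,:,2]
    x0,y0,s=wc(ch,seed,(13,13));obs=np.clip(s/np.percentile(s,90),0,1.2)
    u8=(obs>.5).astype(np.uint8);u8=cv2.morphologyEx(u8,cv2.MORPH_CLOSE,np.ones((5,5)));M=cv2.moments(u8,True)
    cs,_=cv2.findContours(u8,cv2.RETR_EXTERNAL,cv2.CHAIN_APPROX_NONE);f=np.zeros_like(u8);cv2.drawContours(f,cs,-1,1,-1)
    p=np.argwhere(f)[:,::-1].mean(0)+[x0,y0]
    q=least_squares(lambda t:hcent(hull(c,cyl(t[0],t[1],.12)))[0]-p,[.512,-.174]);print(c,"plug",p,f.sum(),hcent(hull(c,cyl(q.x[0],q.x[1],.12)))[1],q.x)
a=np.clip(ims["top"][224:254,355:385],0,255).astype(np.uint8)
b=np.clip(ims["side"][242:272,365:395],0,255).astype(np.uint8)
cv2.imwrite("pics/sock.png",cv2.resize(np.hstack([a,b])[:,:,::-1],None,fx=13,fy=13,interpolation=cv2.INTER_CUBIC))
print(manip.get_state()["clock"])
E
```

```text
profile [ 0.  0.  0.  0.  0. 18. 75. 88. 89. 90. 78. 32.  0.  0.  0.  0.  0.]
top red w centroid 267.9303293846625 236.08951612051015
bar [0.51502713 0.1210139  0.00728854 0.81151944] 697.3816724152757
side red w centroid 310.83669515103344 211.43292215534865
bar [ 0.51644839  0.12490376 -0.02589056  0.72259558] 651.531635185931
top plug [369.54098361 238.26775956] 183 184.44668681290932 [ 0.51479727 -0.17173816]
side plug [380.03067485 255.41717791] 163 191.8200036007911 [ 0.51473963 -0.17252943]
1.6
```

View pics/sock.png

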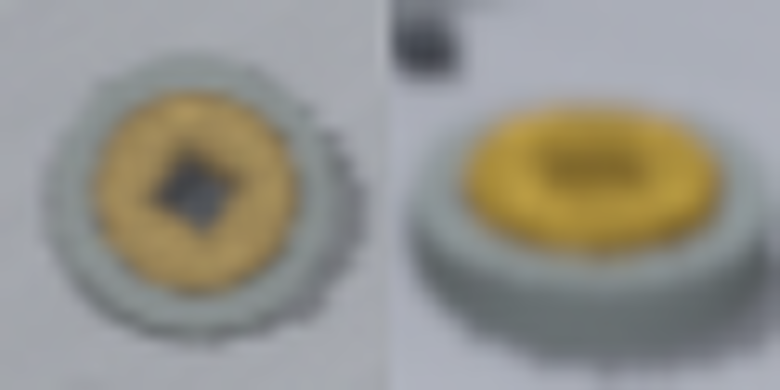

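```bash
cat > sq.py <<'E'
from fit import *
def yawfit(im,c0,zp=.12,save=None):
    N=121;g=np.linspace(-.018,.018,N)
    X,Y=np.meshgrid(g,g)
    M=np.array([proj("top",[c0[0]+x,c0[1]+y,zp]) for x,y in zip(X.ravel(),Y.ravel())]).astype(np.float32)
    L=cv2.remap(im[:,:,0].astype(np.float32),M[:,0].reshape(N,N),M[:,1].reshape(N,N),cv2.INTER_CUBIC)
    base=np.median(L[np.hypot(X,Y)>.014]);D=np.clip(base-L,0,None)
    from scipy.ndimage import gaussian_filter
    px=N/36.
    def model(p):
        a=p[2];dx,dy=X-p[0],Y-p[1]
        u=np.cos(a)*dx+np.sin(a)*dy;v=-np.sin(a)*dx+np.cos(a)*dy
        sg=lambda t:1/(1+np.exp(-t/.0002))
        m=sg(p[4]-abs(u))*sg(p[4]-abs(v))
        return gaussian_filter(p[3]*m,p[5]*px)
    W=np.hypot(X,Y)<.0165
    out=[]
    for a0 in np.radians([30,45,60,75]):
        q=least_squares(lambda p:((model(p)-D)*W).ravel(),[0,0,a0,100,.008,1.5],x_scale=[.001,.001,.1,20,.001,.5],diff_step=1e-2)
        out.append((q.cost,q.x))
    out.sort(key=lambda t:t[0])
    for cst,x in out[:3]: print("cost %.0f ctr %.4f %.4f yaw %.1f A %.0f half %.4f sig %.2f"%(cst,c0[0]+x[0],c0[1]+x[1],np.degrees(x[2]),*x[3:]))
    x=out[0][1];dx,dy=X-x[0],Y-x[1]
    for w in (.009,.011):
        for n in (2,4):
            zz=(D*(np.hypot(dx,dy)<w)*(dx+1j*dy)**4).sum()
        print("4fold",w,(np.degrees(np.angle(-zz))/4)%90)
    if save: cv2.imwrite(save,cv2.resize(np.clip(np.hstack([L,base-model(x)]),0,255).astype(np.uint8),None,fx=3,fy=3))
E
python3 - <<'E'
from sq import *
im=np.load("ims.npz")["top"]
yawfit(im,[.5148,-.172],.12,"pics/sq.png")
yawfit(im,[.5148,-.172],.118)
E
```

```text
cost 45065 ctr 0.5149 -0.1713 yaw 59.5 A 84 half 0.0076 sig 2.18
cost 45065 ctr 0.5149 -0.1713 yaw 59.5 A 84 half 0.0076 sig 2.18
cost 45065 ctr 0.5149 -0.1713 yaw 59.4 A 84 half 0.0076 sig 2.18
4fold 0.009 60.081691766665514
4fold 0.011 59.61429936195275
cost 45531 ctr 0.5153 -0.1716 yaw 59.4 A 84 half 0.0076 sig 2.19
cost 45531 ctr 0.5153 -0.1716 yaw 59.5 A 84 half 0.0076 sig 2.19
cost 45531 ctr 0.5153 -0.1716 yaw 59.4 A 84 half 0.0076 sig 2.19
4fold 0.009 59.85146043788646
4fold 0.011 59.38676234010431
```

View pics/sq.png

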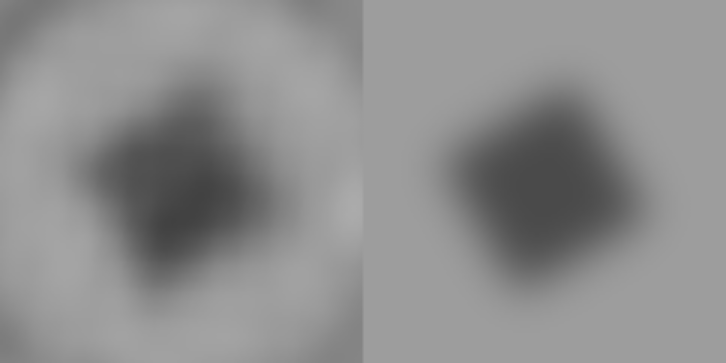

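Top-left crop: brass disc with a dark diamond socket, and the rectified edges give a yaw of about 54–60° (mod 90). Plug is at (0.515,-0.172), the key axis at (0.5155,0.121), and the bar is along y. The sizes and heights agree with the sheet.

```bash
cat > plan.py <<'E'
import sys,numpy as np
from station import manip
from scipy.spatial.transform import Rotation as Ro
def plan(x,y,z,phi):
    s=manip.get_state();R=np.array(s["tool_rot"]);p=np.array(s["eef_pos"])
    f=np.radians(phi);T=np.c_[[np.cos(f),np.sin(f),0],[np.sin(f),-np.cos(f),0],[0,0,-1]]
    print("t %.2f p %s phi %.2f q %s w %.4f"%(s["clock"],np.round(p,4),np.degrees(np.arctan2(R[1,0],R[0,0])),np.round(s["joint_positions"],3),s["width"]))
    print("F",np.round(s["wrist_force"],2),"M",np.round(s["wrist_torque"],3))
    print("dp cm",np.round(100*R.T@(np.array([x,y,z])-p),3),"twist",np.round(Ro.from_matrix(R.T@T).as_rotvec(),4))
if __name__=="__main__": plan(*map(float,sys.argv[1:]))
E
python3 -m jog '[{"dp":[-1.99,3.41,0]},{"dp":[-1.99,3.41,0]},{"dp":[-1.99,3.41,0]},{"dp":[-1.99,3.41,0]},{"dp":[-1.99,3.41,0]},{"dp":[-1.99,3.41,0]},{"dp":[-1.99,3.41,0]},{"dp":[-1.99,3.41,0]},{"dp":[-1.99,3.41,0]},{"dp":[-1.99,3.41,0]},{"dp":[-1.99,3.41,0]},{"dp":[-1.99,3.41,0]}]'
python3 plan.py .5155 .121 .2 0.9
```

```text
t 1.60 p [0.2536 0.516  0.2313] phi 63.83 q [ 0.904  0.158  1.597 -0.     1.386 -0.21 ] w 0.0855
F [ 0.26 -0.62 -0.55] M [ 0.017  0.059 -0.033]
dp cm [-23.899  40.925   3.13 ] twist [0.0000e+00 1.0000e-04 1.0983e+00]schema error: expected keys dp, twist, hand
```

```bash
python3 -m jog '[{"dp":[-1.99,3.41,0],"twist":[0,0,0],"hand":100},{"dp":[-1.99,3.41,0],"twist":[0,0,0],"hand":100},{"dp":[-1.99,3.41,0],"twist":[0,0,0],"hand":100},{"dp":[-1.99,3.41,0],"twist":[0,0,0],"hand":100},{"dp":[-1.99,3.41,0],"twist":[0,0,0],"hand":100},{"dp":[-1.99,3.41,0],"twist":[0,0,0],"hand":100},{"dp":[-1.99,3.41,0],"twist":[0,0,0],"hand":100},{"dp":[-1.99,3.41,0],"twist":[0,0,0],"hand":100},{"dp":[-1.99,3.41,0],"twist":[0,0,0],"hand":100},{"dp":[-1.99,3.41,0],"twist":[0,0,0],"hand":100},{"dp":[-1.99,3.41,0],"twist":[0,0,0],"hand":100},{"dp":[-1.99,3.41,0],"twist":[0,0,0],"hand":100}]'
python3 plan.py .5155 .121 .2 0.9
python3 -m jog '[{"dp":[0,0,0],"twist":[0,0,0.122],"hand":100},{"dp":[0,0,0],"twist":[0,0,0.122],"hand":100},{"dp":[0,0,0],"twist":[0,0,0.122],"hand":100},{"dp":[0,0,0],"twist":[0,0,0.122],"hand":100},{"dp":[0,0,0],"twist":[0,0,0.122],"hand":100},{"dp":[0,0,0],"twist":[0,0,0.122],"hand":100},{"dp":[0,0,0],"twist":[0,0,0.122],"hand":100},{"dp":[0,0,0],"twist":[0,0,0.122],"hand":100},{"dp":[0,0,0],"twist":[0,0,0.122],"hand":100},{"dp":[0,0,0],"twist":[0,0,0],"hand":100}]'
python3 plan.py .5155 .121 .2 0.9
```

```text
clock: 2.6
eef_pos: [0.5164, 0.1194, 0.2315]
tool_rot: [[0.441, 0.897, 0.001], [0.897, -0.441, 0.0], [0.0, 0.0, -1.0]]
wrist_force: [0.3, 1.2, -0.2]
width: 0.0854
t 2.60 p [0.5164 0.1194 0.2315] phi 63.82 q [-1.000e-03  4.100e-02  1.723e+00  0.000e+00  1.377e+00 -1.115e+00] w 0.0854
F [ 0.29  1.16 -0.23] M [ 0.028 -0.022 -0.003]
dp cm [ 0.106 -0.151  3.153] twist [ 2.0000e-04 -6.0000e-04  1.0981e+00]
clock: 3.43
eef_pos: [0.5155, 0.1212, 0.2313]
tool_rot: [[1.0, 0.013, 0.0], [0.013, -1.0, 0.0], [0.0, -0.0, -1.0]]
wrist_force: [0.1, -0.5, -0.0]
width: 0.0856
t 3.43 p [0.5155 0.1212 0.2313] phi 0.75 q [ 0.003  0.041  1.724  0.     1.377 -0.01 ] w 0.0856
F [ 0.09 -0.51 -0.02] M [-0.023 -0.022 -0.018]
dp cm [-0.005  0.023  3.133] twist [-0.     -0.0001 -0.0027]
```

```bash
python3 -m jog '[{"dp":[0,0,2.5],"twist":[0,0,0],"hand":80},{"dp":[0,0,2.5],"twist":[0,0,0],"hand":80},{"dp":[0,0,2],"twist":[0,0,0],"hand":80},{"dp":[0,0,0],"twist":[0,0,0],"hand":80}]'
python3 - <<'E'
from h import *
from plan import plan
plan(.5155,.121,.091,.9)
L=[]
for c,(u0,v0,u1,v1) in dict(top=(210,190,330,290),side=(250,150,370,250)).items():
    im=vision.capture(c)[v0:v1,u0:u1,::-1];L.append(cv2.resize(im,None,fx=3.3,fy=3.3,interpolation=cv2.INTER_CUBIC))
cv2.imwrite("pics/desc.png",np.hstack(L))
E
```

```text
clock: 3.77
eef_pos: [0.5123, 0.1212, 0.1567]
tool_rot: [[1.0, 0.019, -0.009], [0.019, -1.0, -0.0], [-0.009, -0.0, -1.0]]
wrist_force: [-0.2, 0.8, -0.7]
width: 0.0682
t 3.77 p [0.5123 0.1212 0.1567] phi 1.10 q [ 0.002  0.11   1.803 -0.     1.237 -0.017] w 0.0682
F [-0.22  0.78 -0.68] M [0.027 0.039 0.002]
dp cm [0.377 0.024 6.566] twist [-0.0001  0.0086  0.0035]
```

View pics/desc.png

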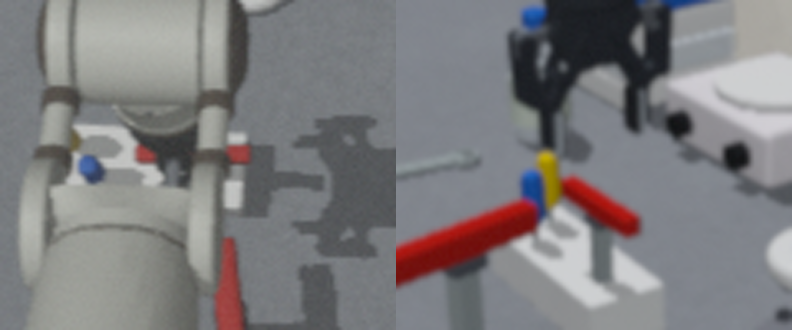

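The fingers straddle the bar (the bar at (600,205) right panel is below and between them). Still settling.

```bash
python3 -m jog '[{"dp":[0,0,1.5],"twist":[0,0,0],"hand":80},{"dp":[0,0,1.5],"twist":[0,0,0],"hand":80},{"dp":[0,0,1.5],"twist":[0,0,0],"hand":80},{"dp":[0,0,0],"twist":[0,0,0],"hand":80},{"dp":[0,0,0],"twist":[0,0,0],"hand":80}]'
python3 plan.py .5155 .121 .091 .9
```

```text
clock: 4.28
eef_pos: [0.5162, 0.1212, 0.1176]
tool_rot: [[1.0, 0.017, 0.001], [0.017, -1.0, -0.0], [0.001, 0.0, -1.0]]
wrist_force: [-0.6, -1.3, 0.7]
width: 0.0683
t 4.28 p [0.5162 0.1212 0.1176] phi 0.97 q [ 0.003  0.161  1.831 -0.     1.148 -0.014] w 0.0683
F [-0.64 -1.34  0.65] M [-0.047 -0.08   0.029]
dp cm [-0.074  0.021  2.656] twist [ 0.0001 -0.0012  0.0013]
```

```bash
python3 -m jog '[{"dp":[-0.03,0,1.3],"twist":[0,0,0],"hand":60},{"dp":[-0.03,0,1.3],"twist":[0,0,0],"hand":60},{"dp":[0,0,0],"twist":[0,0,0],"hand":60},{"dp":[0,0,0],"twist":[0,0,0],"hand":60}]'
python3 plan.py .5155 .121 .091 .9
python3 -m jog '[{"dp":[0,0,0],"twist":[0,0,0],"hand":30},{"dp":[0,0,0],"twist":[0,0,0],"hand":30},{"dp":[0,0,0],"twist":[0,0,0],"hand":0},{"dp":[0,0,0],"twist":[0,0,0],"hand":0},{"dp":[0,0,0],"twist":[0,0,0],"hand":0},{"dp":[0,0,0],"twist":[0,0,0],"hand":0}]'
python3 plan.py .5155 .121 .091 .9
```

```text
clock: 4.62
eef_pos: [0.5157, 0.1212, 0.0916]
tool_rot: [[1.0, 0.017, 0.001], [0.017, -1.0, 0.0], [0.001, 0.0, -1.0]]
wrist_force: [1.4, 0.6, -0.0]
width: 0.0513
t 4.62 p [0.5157 0.1212 0.0916] phi 0.95 q [ 0.003  0.197  1.848 -0.     1.096 -0.014] w 0.0513
F [ 1.35  0.58 -0.05] M [ 0.039  0.011 -0.051]
dp cm [-0.016  0.024  0.063] twist [ 0.     -0.0013  0.0008]
clock: 5.12
eef_pos: [0.5156, 0.1212, 0.0917]
tool_rot: [[1.0, 0.016, 0.001], [0.016, -1.0, -0.0], [0.001, 0.0, -1.0]]
wrist_force: [-2.0, -0.3, 6.7]
width: 0.0147
t 5.12 p [0.5156 0.1212 0.0917] phi 0.92 q [ 0.003  0.197  1.848 -0.     1.096 -0.014] w 0.0147
F [-2.   -0.27  6.68] M [ 0.002  0.459 -0.008]
dp cm [-0.008  0.024  0.066] twist [ 0.     -0.0012  0.0004]
```

```bash
python3 -m jog '[{"dp":[0,0,-0.5],"twist":[0,0,0],"hand":0},{"dp":[0,0,-0.5],"twist":[0,0,0],"hand":0},{"dp":[0,0,-0.5],"twist":[0,0,0],"hand":0},{"dp":[0,0,0],"twist":[0,0,0],"hand":0}]'
python3 plan.py .5155 .121 .25 .9
python3 -m jog '[{"dp":[0,0,-1],"twist":[0,0,0],"hand":0},{"dp":[0,0,-1.5],"twist":[0,0,0],"hand":0},{"dp":[0,0,-2],"twist":[0,0,0],"hand":0},{"dp":[0,0,-2],"twist":[0,0,0],"hand":0},{"dp":[0,0,-2],"twist":[0,0,0],"hand":0},{"dp":[0,0,-2],"twist":[0,0,0],"hand":0},{"dp":[0,0,-2],"twist":[0,0,0],"hand":0},{"dp":[0,0,-1],"twist":[0,0,0],"hand":0},{"dp":[0,0,0],"twist":[0,0,0],"hand":0},{"dp":[0,0,0],"twist":[0,0,0],"hand":0}]'
python3 plan.py .515 -.1718 .25 58
```

```text
clock: 5.45
eef_pos: [0.5158, 0.1212, 0.1066]
tool_rot: [[1.0, 0.016, 0.002], [0.016, -1.0, 0.0], [0.002, 0.0, -1.0]]
wrist_force: [-0.2, 0.1, -2.0]
width: 0.0152
t 5.45 p [0.5158 0.1212 0.1066] phi 0.92 q [ 0.003  0.175  1.84   0.     1.125 -0.013] w 0.0152
F [-0.19  0.14 -1.99] M [0.022 0.018 0.004]
dp cm [ 4.0000e-03  2.4000e-02 -1.4339e+01] twist [ 0.     -0.0022  0.0003]
clock: 6.28
eef_pos: [0.515, 0.1212, 0.2403]
tool_rot: [[1.0, 0.016, 0.0], [0.016, -1.0, -0.0], [0.0, 0.0, -1.0]]
wrist_force: [-0.2, -0.2, -1.9]
width: 0.0149
t 6.28 p [0.515  0.1212 0.2403] phi 0.92 q [ 0.003  0.032  1.715 -0.     1.394 -0.013] w 0.0149
F [-0.22 -0.17 -1.91] M [-0.018 -0.003 -0.008]
dp cm [-0.464 29.297 -0.973] twist [ 2.000e-04 -4.000e-04 -9.963e-01]
```

```bash
python3 -m jog '[{"dp":[0,1.5,0],"twist":[0,0,0],"hand":0},{"dp":[0,3,0],"twist":[0,0,0],"hand":0},{"dp":[0,3.5,0],"twist":[0,0,0],"hand":0},{"dp":[0,3.5,0],"twist":[0,0,0],"hand":0},{"dp":[0,3.5,0],"twist":[0,0,0],"hand":0},{"dp":[0,3.5,0],"twist":[0,0,0],"hand":0},{"dp":[0,3.5,0],"twist":[0,0,0],"hand":0},{"dp":[0,3.3,0],"twist":[0,0,0],"hand":0},{"dp":[0,2.5,0],"twist":[0,0,0],"hand":0},{"dp":[0,1.5,0],"twist":[0,0,0],"hand":0},{"dp":[0,0,0],"twist":[0,0,0],"hand":0}]'
python3 -m jog '[{"dp":[0,0,0],"twist":[0,0,-0.122],"hand":0},{"dp":[0,0,0],"twist":[0,0,-0.122],"hand":0},{"dp":[0,0,0],"twist":[0,0,-0.122],"hand":0},{"dp":[0,0,0],"twist":[0,0,-0.122],"hand":0},{"dp":[0,0,0],"twist":[0,0,-0.122],"hand":0},{"dp":[0,0,0],"twist":[0,0,-0.122],"hand":0},{"dp":[0,0,0],"twist":[0,0,-0.122],"hand":0},{"dp":[0,0,0],"twist":[0,0,-0.122],"hand":0},{"dp":[0,0,0],"twist":[0,0,0],"hand":0},{"dp":[0,0,0],"twist":[0,0,0],"hand":0}]'
python3 plan.py .515 -.1718 .22 58
python3 - <<'E'
from h import *
L=[]
for c,(u0,v0,u1,v1) in dict(top=(310,180,430,280),side=(310,150,430,270)).items():
    im=vision.capture(c)[v0:v1,u0:u1,::-1];L.append(cv2.resize(im,(400,333 if c=="top" else 400),interpolation=cv2.INTER_CUBIC)[:333] if c=="top" else cv2.resize(im,(400,400),interpolation=cv2.INTER_CUBIC)[67:])
cv2.imwrite("pics/over.png",np.hstack(L))
E
```

```text
clock: 7.2
eef_pos: [0.5187, -0.174, 0.2385]
tool_rot: [[1.0, 0.013, -0.003], [0.013, -1.0, 0.001], [-0.003, -0.001, -1.0]]
wrist_force: [0.3, -0.0, -1.8]
width: 0.0152
clock: 8.03
eef_pos: [0.5194, -0.1704, 0.2394]
tool_rot: [[0.549, 0.836, -0.001], [0.836, -0.549, 0.001], [0.0, -0.002, -1.0]]
wrist_force: [-0.0, 0.3, -2.5]
width: 0.0151
t 8.03 p [ 0.5194 -0.1704  0.2394] phi 56.71 q [-0.538  0.081  1.666  0.     1.397 -1.528] w 0.0151
F [-0.04  0.26 -2.47] M [0.    0.006 0.027]
dp cm [-0.356 -0.288  1.945] twist [-0.0018 -0.0003 -0.0225]
```

View pics/over.png

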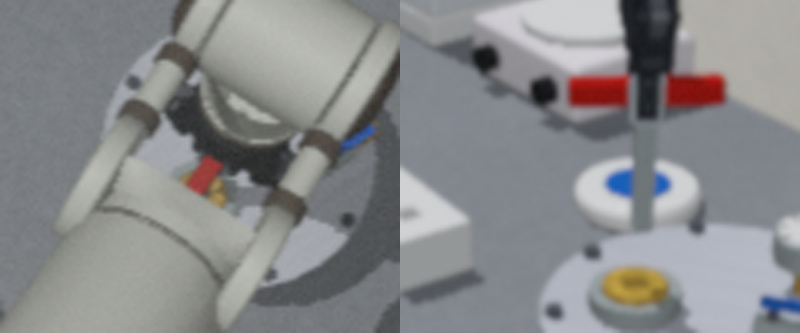

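Key hangs upright in the grip above the plug; its driving end is at (643,225) in the right panel, the plug at (635,285).

```bash
python3 -m jog '[{"dp":[-0.36,-0.29,0.9],"twist":[0,0,-0.022],"hand":0},{"dp":[0,0,0.5],"twist":[0,0,0],"hand":0},{"dp":[0,0,0],"twist":[0,0,0],"hand":0},{"dp":[0,0,0],"twist":[0,0,0],"hand":0}]'
python3 plan.py .515 -.1718 .205 58
python3 - <<'E'
from h import *
im=np.mean([vision.capture("side").astype(float) for _ in range(4)],0)
np.save("over2.npy",im)
s=manip.get_state();p=np.array(s["eef_pos"])
for z in (0,.02,.04,.06,.081):
    q=p-[0,0,.0817];q[2]+=z;print(z,np.round(proj("side",q),2))
print("sock",proj("side",[.515,-.1718,.12]))
c=np.clip(im[200:270,345:415],0,255).astype(np.uint8)[:,:,::-1]
cv2.imwrite("pics/over2.png",cv2.resize(c,None,fx=8,fy=8,interpolation=cv2.INTER_CUBIC))
g=im.mean(2)
for v in range(206,250,3): print(v,np.round(g[v,370:396]).astype(int).tolist())
E
```

```text
clock: 8.47
eef_pos: [0.515, -0.1729, 0.2259]
tool_rot: [[0.53, 0.848, -0.001], [0.848, -0.53, 0.001], [0.0, -0.001, -1.0]]
wrist_force: [-0.4, -0.2, -1.3]
width: 0.0148
t 8.47 p [ 0.515  -0.1729  0.2259] phi 58.02 q [-0.546  0.081  1.692  0.     1.369 -1.559] w 0.0148
F [-0.45 -0.16 -1.33] M [ 0.033 -0.008 -0.009]
dp cm [ 0.089 -0.058  2.086] twist [-0.0011 -0.0001  0.0004]
0 [380.84 244.67]
0.02 [381.09 236.75]
0.04 [381.35 228.69]
0.06 [381.61 220.5 ]
0.081 [381.89 211.74]
sock [379.92941611 254.19787599]
206 [56, 55, 56, 55, 56, 56, 68, 94, 112, 106, 72, 43, 36, 35, 37, 44, 71, 98, 101, 77, 58, 56, 58, 58, 57, 58]
209 [78, 78, 78, 78, 80, 82, 86, 99, 116, 107, 69, 42, 41, 42, 37, 45, 75, 103, 112, 120, 127, 128, 127, 126, 128, 129]
212 [114, 115, 121, 128, 130, 130, 131, 130, 126, 114, 90, 77, 77, 77, 78, 84, 99, 119, 127, 132, 133, 134, 133, 133, 132, 132]
215 [132, 132, 132, 133, 134, 134, 134, 132, 124, 112, 114, 118, 118, 118, 118, 120, 126, 132, 133, 134, 133, 133, 133, 133, 133, 133]
218 [156, 166, 174, 180, 184, 189, 192, 192, 178, 139, 118, 116, 116, 116, 119, 136, 162, 1
[... 693 characters left out ...]
 184, 179, 173, 167, 159]
236 [151, 156, 159, 162, 165, 167, 168, 162, 142, 121, 116, 116, 116, 116, 124, 144, 163, 166, 164, 162, 159, 156, 153, 150, 145, 136]
239 [128, 122, 118, 115, 120, 129, 137, 137, 125, 116, 116, 117, 116, 117, 130, 155, 175, 180, 180, 180, 180, 180, 180, 180, 180, 174]
242 [152, 162, 168, 171, 176, 178, 178, 170, 147, 123, 117, 116, 116, 119, 133, 159, 178, 182, 183, 183, 183, 183, 183, 183, 184, 184]
245 [145, 176, 183, 183, 183, 183, 183, 181, 173, 155, 137, 131, 129, 135, 152, 172, 181, 182, 182, 182, 183, 183, 183, 183, 184, 184]
248 [168, 179, 183, 183, 182, 182, 182, 181, 181, 181, 181, 181, 181, 182, 182, 183, 184, 184, 184, 183, 184, 184, 184, 183, 183, 183]
```

View pics/over2.png

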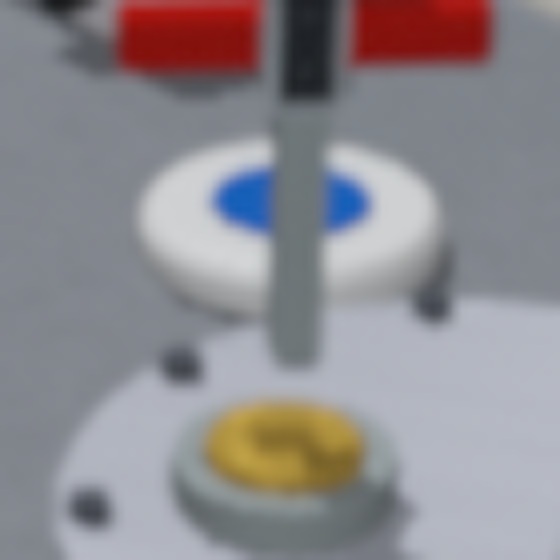

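```bash
python3 -m jog '[{"dp":[0.09,-0.14,0.8],"twist":[0,0,0],"hand":0},{"dp":[0,0,0.8],"twist":[0,0,0],"hand":0},{"dp":[0,0,0.6],"twist":[0,0,0],"hand":0},{"dp":[0,0,0],"twist":[0,0,0],"hand":0},{"dp":[0,0,0],"twist":[0,0,0],"hand":0},{"dp":[0,0,0],"twist":[0,0,0],"hand":0}]'
python3 plan.py .5143 -.1714 .1837 58
python3 - <<'E'
from h import *
L=[]
for c,(u0,v0,u1,v1) in dict(top=(340,210,400,270),side=(350,215,410,275)).items():
    im=vision.capture(c)[v0:v1,u0:u1,::-1];L.append(cv2.resize(im,(400,400),interpolation=cv2.INTER_CUBIC))
cv2.imwrite("pics/over3.png",np.hstack(L))
E
```

```text
clock: 9.17
eef_pos: [0.5145, -0.1717, 0.2043]
tool_rot: [[0.529, 0.849, -0.0], [0.849, -0.529, 0.0], [-0.0, -0.0, -1.0]]
wrist_force: [0.7, -0.3, -1.1]
width: 0.0151
t 9.17 p [ 0.5145 -0.1717  0.2043] phi 58.09 q [-0.545  0.096  1.72  -0.     1.326 -1.559] w 0.0151
F [ 0.69 -0.32 -1.15] M [0.011 0.012 0.013]
dp cm [ 0.013 -0.037  2.056] twist [-0.0001  0.      0.0017]
```

View pics/over3.png

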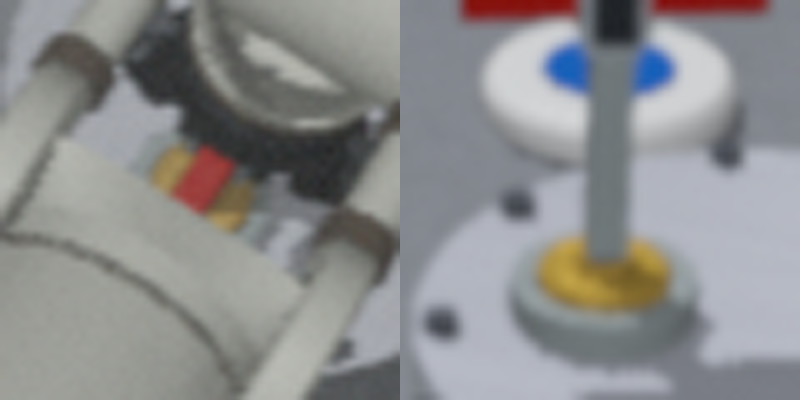

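Right panel: the tip at (606,262) sits centred over the brass disc (centre about (606,272)). Descending gently.

```bash
python3 -m jog '[{"dp":[0.01,-0.03,0.2],"twist":[0,0,0],"hand":0},{"dp":[0,0,0.2],"twist":[0,0,0],"hand":0},{"dp":[0,0,0],"twist":[0,0,0],"hand":0}]'
python3 plan.py .5143 -.1714 .1837 58
python3 -m jog '[{"dp":[0,0,0.15],"twist":[0,0,0],"hand":0},{"dp":[0,0,0.15],"twist":[0,0,0],"hand":0},{"dp":[0,0,0],"twist":[0,0,0],"hand":0}]'
python3 plan.py .5143 -.1714 .1837 58
```

```text
clock: 9.52
eef_pos: [0.5141, -0.1713, 0.1999]
tool_rot: [[0.529, 0.849, -0.001], [0.849, -0.529, 0.0], [-0.0, -0.001, -1.0]]
wrist_force: [-0.3, -0.1, -1.4]
width: 0.0149
t 9.52 p [ 0.5141 -0.1713  0.1999] phi 58.09 q [-0.545  0.099  1.725 -0.     1.318 -1.559] w 0.0149
F [-0.34 -0.06 -1.37] M [ 0.069 -0.012  0.013]
dp cm [0.004 0.022 1.617] twist [-0.0006  0.      0.0017]
clock: 9.77
eef_pos: [0.5141, -0.1713, 0.1969]
tool_rot: [[0.528, 0.849, -0.001], [0.849, -0.528, 0.0], [-0.0, -0.001, -1.0]]
wrist_force: [-0.1, -0.3, -1.6]
width: 0.015
t 9.77 p [ 0.5141 -0.1713  0.1969] phi 58.10 q [-0.545  0.102  1.729 -0.     1.312 -1.559] w 0.0150
F [-0.06 -0.28 -1.61] M [ 0.007 -0.025  0.05 ]
dp cm [0.004 0.018 1.319] twist [-0.0006  0.      0.0017]
```

```bash
python3 -m jog '[{"dp":[0,0,0.1],"twist":[0,0,0],"hand":0},{"dp":[0,0,0.1],"twist":[0,0,0],"hand":0},{"dp":[0,0,0],"twist":[0,0,0],"hand":0}]'
python3 plan.py .5143 -.1714 .1837 58
python3 -m jog '[{"dp":[0,0,0.1],"twist":[0,0,0],"hand":0},{"dp":[0,0,0.1],"twist":[0,0,0],"hand":0},{"dp":[0,0,0],"twist":[0,0,0],"hand":0}]'
python3 plan.py .5143 -.1714 .1837 58
```

```text
clock: 10.02
eef_pos: [0.5142, -0.1714, 0.1951]
tool_rot: [[0.528, 0.849, -0.0], [0.849, -0.528, 0.0], [-0.0, -0.0, -1.0]]
wrist_force: [0.3, -0.2, -2.0]
width: 0.0152
t 10.02 p [ 0.5142 -0.1714  0.1951] phi 58.10 q [-0.545  0.104  1.73  -0.     1.308 -1.559] w 0.0152
F [ 0.32 -0.19 -1.96] M [-0.017 -0.003 -0.004]
dp cm [0.003 0.01  1.135] twist [-0.0004  0.      0.0017]
clock: 10.27
eef_pos: [0.5142, -0.1714, 0.193]
tool_rot: [[0.528, 0.849, -0.0], [0.849, -0.528, 0.0], [-0.0, -0.0, -1.0]]
wrist_force: [0.3, -0.1, -1.4]
width: 0.015
t 10.27 p [ 0.5142 -0.1714  0.193 ] phi 58.10 q [-0.545  0.106  1.732 -0.     1.304 -1.559] w 0.0150
F [ 0.31 -0.05 -1.4 ] M [-0.001 -0.044  0.003]
dp cm [0.001 0.011 0.934] twist [-0.0004  0.      0.0017]
```

```bash
python3 -m jog '[{"dp":[0,0,0.15],"twist":[0,0,0],"hand":0},{"dp":[0,0,0.15],"twist":[0,0,0],"hand":0},{"dp":[0,0,0],"twist":[0,0,0],"hand":0}]'
python3 plan.py .5143 -.1714 .1837 58
python3 -m jog '[{"dp":[0,0,0.15],"twist":[0,0,0],"hand":0},{"dp":[0,0,0.15],"twist":[0,0,0],"hand":0},{"dp":[0,0,0],"twist":[0,0,0],"hand":0},{"dp":[0,0,0],"twist":[0,0,0],"hand":0}]'
python3 plan.py .5143 -.1714 .1837 58
```

```text
clock: 10.52
eef_pos: [0.5141, -0.1713, 0.1898]
tool_rot: [[0.528, 0.849, -0.001], [0.849, -0.528, 0.0], [-0.0, -0.001, -1.0]]
wrist_force: [0.1, -0.3, -2.8]
width: 0.015
t 10.52 p [ 0.5141 -0.1713  0.1898] phi 58.10 q [-0.545  0.109  1.736 -0.     1.298 -1.559] w 0.0150
F [ 0.06 -0.35 -2.77] M [ 0.005 -0.049 -0.044]
dp cm [0.003 0.022 0.615] twist [-0.0007  0.0001  0.0017]
clock: 10.85
eef_pos: [0.5142, -0.1714, 0.1871]
tool_rot: [[0.528, 0.849, -0.0], [0.849, -0.528, 0.0], [-0.0, -0.0, -1.0]]
wrist_force: [0.0, 0.8, -1.5]
width: 0.0147
t 10.85 p [ 0.5142 -0.1714  0.1871] phi 58.10 q [-0.545  0.111  1.738 -0.     1.292 -1.559] w 0.0147
F [ 0.03  0.85 -1.51] M [ 0.051  0.048 -0.036]
dp cm [0.002 0.007 0.344] twist [-0.0003  0.      0.0017]
```

```bash
python3 -m jog '[{"dp":[0,0,0.1],"twist":[0,0,0],"hand":0},{"dp":[0,0,0.1],"twist":[0,0,0],"hand":0},{"dp":[0,0,0],"twist":[0,0,0],"hand":0},{"dp":[0,0,0],"twist":[0,0,0],"hand":0}]'
python3 plan.py .5143 -.1714 .1837 58
```

```text
clock: 11.18
eef_pos: [0.5143, -0.1714, 0.1852]
tool_rot: [[0.528, 0.849, -0.0], [0.849, -0.528, 0.0], [0.0, -0.0, -1.0]]
wrist_force: [0.2, -0.0, -1.0]
width: 0.0149
t 11.18 p [ 0.5143 -0.1714  0.1852] phi 58.10 q [-0.545  0.113  1.74   0.     1.288 -1.559] w 0.0149
F [ 0.16 -0.02 -0.99] M [-0.049  0.013  0.062]
dp cm [0.001 0.003 0.152] twist [-0.0002 -0.      0.0017]
```

```bash
python3 -m jog '[{"dp":[0,0,0],"twist":[0,0,0.05],"hand":0},{"dp":[0,0,0],"twist":[0,0,0.05],"hand":0},{"dp":[0,0,0],"twist":[0,0,0.05],"hand":0},{"dp":[0,0,0],"twist":[0,0,0.05],"hand":0},{"dp":[0,0,0],"twist":[0,0,0],"hand":0}]'
python3 plan.py .5143 -.1714 .1852 58
python3 -m jog '[{"dp":[0,0,0],"twist":[0,0,0.05],"hand":0},{"dp":[0,0,0],"twist":[0,0,0.05],"hand":0},{"dp":[0,0,0],"twist":[0,0,0.05],"hand":0},{"dp":[0,0,0],"twist":[0,0,0.05],"hand":0},{"dp":[0,0,0],"twist":[0,0,0],"hand":0}]'
python3 plan.py .5143 -.1714 .1852 58
```

```text
clock: 11.6
eef_pos: [0.5146, -0.1716, 0.1855]
tool_rot: [[0.687, 0.726, 0.001], [0.726, -0.687, -0.0], [0.0, 0.001, -1.0]]
wrist_force: [1.2, -0.8, -2.7]
width: 0.0149
t 11.60 p [ 0.5146 -0.1716  0.1855] phi 46.57 q [-0.545  0.113  1.74   0.     1.288 -1.358] w 0.0149
F [ 1.24 -0.83 -2.71] M [-0.172 -0.219 -0.01 ]
dp cm [-0.007 -0.037  0.025] twist [ 1.000e-03 -1.000e-04 -1.994e-01]
clock: 12.02
eef_pos: [0.5147, -0.1716, 0.1855]
tool_rot: [[0.817, 0.576, 0.001], [0.576, -0.817, -0.0], [0.001, 0.001, -1.0]]
wrist_force: [2.2, 0.0, -2.1]
width: 0.0151
t 12.02 p [ 0.5147 -0.1716  0.1855] phi 35.19 q [-0.545  0.113  1.74   0.     1.287 -1.159] w 0.0151
F [ 2.15  0.05 -2.1 ] M [-0.114 -0.471 -0.022]
dp cm [-0.026 -0.041  0.026] twist [ 0.0011 -0.0005 -0.3981]
```

```bash
python3 -m jog '[{"dp":[0,0,0],"twist":[0,0,0.05],"hand":0},{"dp":[0,0,0],"twist":[0,0,0.05],"hand":0},{"dp":[0,0,0],"twist":[0,0,0.05],"hand":0},{"dp":[0,0,0],"twist":[0,0,0.05],"hand":0},{"dp":[0,0,0],"twist":[0,0,0],"hand":0}]'
python3 plan.py .5143 -.1714 .1852 58
```

```text
clock: 12.43
eef_pos: [0.5148, -0.1716, 0.1855]
tool_rot: [[0.915, 0.403, 0.001], [0.403, -0.915, -0.001], [0.001, 0.001, -1.0]]
wrist_force: [3.3, -0.6, -2.6]
width: 0.0151
t 12.43 p [ 0.5148 -0.1716  0.1855] phi 23.78 q [-0.545  0.113  1.74   0.     1.287 -0.96 ] w 0.0151
F [ 3.31 -0.62 -2.59] M [-0.162 -0.575  0.059]
dp cm [-0.04  -0.042  0.029] twist [ 0.0014 -0.0008 -0.5973]
```

Run:
```python
from h import *
for k in range(4):
    c=vision.capture("side");s=manip.get_state();print(np.round(s["wrist_force"],2),np.round(s["wrist_torque"],3),np.round(s["tau"],3))
cv2.imwrite("pics/turn1.png",cv2.resize(c[190:290,340:440,::-1],None,fx=5,fy=5,interpolation=cv2.INTER_CUBIC))
```

```text
[ 3.15 -0.16 -4.15] [-0.172 -0.651  0.037] [ -0.102 -37.764 -32.013  -0.274   0.988   0.223]
[ 2.33 -0.53 -3.86] [-0.17  -0.766  0.078] [ -0.114 -37.765 -31.947  -0.296   1.057   0.067]
[ 2.88 -1.13 -1.62] [-0.229 -0.819  0.029] [-1.2500e-01 -3.7738e+01 -3.1860e+01 -3.1400e-01  1.1180e+00  2.2000e-02]
[ 3.63 -1.07 -2.37] [-0.211 -0.841  0.043] [-1.3600e-01 -3.7708e+01 -3.1775e+01 -3.3200e-01  1.1720e+00  1.4000e-02]
```

View pics/turn1.png

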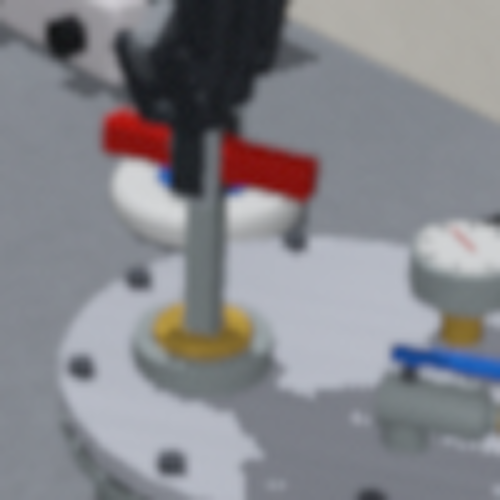

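The key turns in the socket and stays upright; the tip is at (205,335) in the brass disc. The side load is about 3 N in +x, so I'll relieve it while turning on.

```bash
python3 -m jog '[{"dp":[0.05,0.02,0],"twist":[0,0,0.05],"hand":0},{"dp":[0,0,0],"twist":[0,0,0.05],"hand":0},{"dp":[0,0,0],"twist":[0,0,0.05],"hand":0},{"dp":[0,0,0],"twist":[0,0,0.05],"hand":0},{"dp":[0,0,0],"twist":[0,0,0],"hand":0}]'
python3 plan.py .5143 -.1714 .1852 58
```

```text
clock: 13.05
eef_pos: [0.5151, -0.1716, 0.1855]
tool_rot: [[0.977, 0.212, 0.001], [0.212, -0.977, -0.001], [0.001, 0.001, -1.0]]
wrist_force: [2.6, -1.0, -2.9]
width: 0.0149
t 13.05 p [ 0.5151 -0.1716  0.1855] phi 12.26 q [-0.544  0.114  1.739 -0.     1.288 -0.758] w 0.0149
F [ 2.63 -1.01 -2.91] M [-0.31  -0.687  0.056]
dp cm [-0.075 -0.04   0.031] twist [ 9.000e-04 -3.000e-04 -7.983e-01]
```

```bash
python3 -m jog '[{"dp":[0.03,0.04,0],"twist":[0,0,0.05],"hand":0},{"dp":[0,0,0],"twist":[0,0,0.05],"hand":0},{"dp":[0,0,0],"twist":[0,0,0.05],"hand":0},{"dp":[0,0,0],"twist":[0,0,0.05],"hand":0},{"dp":[0,0,0],"twist":[0,0,0],"hand":0}]'
python3 plan.py .5143 -.1714 .1852 58
```

```text
clock: 13.47
eef_pos: [0.5154, -0.1719, 0.1855]
tool_rot: [[1.0, 0.015, 0.001], [0.015, -1.0, -0.0], [0.001, 0.0, -1.0]]
wrist_force: [2.6, -0.3, -2.4]
width: 0.0153
t 13.47 p [ 0.5154 -0.1719  0.1855] phi 0.86 q [-0.544  0.115  1.737 -0.     1.288 -0.559] w 0.0153
F [ 2.63 -0.33 -2.39] M [-0.23  -0.692  0.032]
dp cm [-0.111 -0.051  0.03 ] twist [ 6.000e-04 -3.000e-04 -9.973e-01]
```

```bash
python3 -m jog '[{"dp":[0.05,0,0],"twist":[0,0,0.05],"hand":0},{"dp":[0,0,0],"twist":[0,0,0.05],"hand":0},{"dp":[0,0,0],"twist":[0,0,0.05],"hand":0},{"dp":[0,0,0],"twist":[0,0,0.05],"hand":0},{"dp":[0,0,0],"twist":[0,0,0],"hand":0}]'
python3 plan.py .5143 -.1714 .1852 58
```

```text
clock: 13.88
eef_pos: [0.5157, -0.172, 0.1855]
tool_rot: [[0.983, -0.183, 0.0], [-0.183, -0.983, -0.001], [0.0, 0.001, -1.0]]
wrist_force: [1.8, -0.5, -1.2]
width: 0.0149
t 13.88 p [ 0.5157 -0.172   0.1855] phi -10.56 q [-0.544  0.117  1.736 -0.     1.289 -0.36 ] w 0.0149
F [ 1.85 -0.5  -1.22] M [-0.36  -0.455  0.066]
dp cm [-0.152 -0.032  0.025] twist [ 5.0000e-04  2.0000e-04 -1.1966e+00]
```

```bash
python3 -m jog '[{"dp":[0.02,0.03,0],"twist":[0,0,0.05],"hand":0},{"dp":[0,0,0],"twist":[0,0,0.05],"hand":0},{"dp":[0,0,0],"twist":[0,0,0.05],"hand":0},{"dp":[0,0,0],"twist":[0,0,0.05],"hand":0},{"dp":[0,0,0],"twist":[0,0,0],"hand":0}]'
python3 plan.py .5143 -.1714 .1852 58
```

```text
clock: 14.3
eef_pos: [0.5159, -0.1723, 0.1855]
tool_rot: [[0.927, -0.375, 0.0], [-0.375, -0.927, -0.0], [0.0, 0.0, -1.0]]
wrist_force: [2.3, -1.9, -1.6]
width: 0.0148
t 14.30 p [ 0.5159 -0.1723  0.1855] phi -22.00 q [-0.544  0.117  1.735 -0.     1.289 -0.16 ] w 0.0148
F [ 2.28 -1.9  -1.65] M [-0.36  -0.455  0.01 ]
dp cm [-0.18  -0.02   0.027] twist [ 5.0000e-04  1.0000e-04 -1.3963e+00]
```

```bash
python3 -m jog '[{"dp":[0.02,0,0],"twist":[0,0,0.05],"hand":0},{"dp":[0,0,0],"twist":[0,0,0.05],"hand":0},{"dp":[0,0,0],"twist":[0,0,0.05],"hand":0},{"dp":[0,0,0],"twist":[0,0,0.05],"hand":0},{"dp":[0,0,0],"twist":[0,0,0],"hand":0}]'
python3 plan.py .5143 -.1714 .1852 58
```

```text
clock: 14.72
eef_pos: [0.5161, -0.1724, 0.1855]
tool_rot: [[0.834, -0.551, 0.0], [-0.551, -0.834, -0.001], [0.0, 0.0, -1.0]]
wrist_force: [1.7, -2.0, -1.5]
width: 0.0149
t 14.72 p [ 0.5161 -0.1724  0.1855] phi -33.44 q [-5.440e-01  1.180e-01  1.735e+00 -1.000e-03  1.289e+00  3.900e-02] w 0.0149
F [ 1.68 -1.95 -1.47] M [-0.47  -0.402  0.009]
dp cm [-0.204  0.011  0.027] twist [ 7.000e-04  1.000e-04 -1.596e+00]
```

```bash
python3 -m jog '[{"dp":[0.04,0.01,0],"twist":[0,0,0.05],"hand":0},{"dp":[0,0,0],"twist":[0,0,0.05],"hand":0},{"dp":[0,0,0],"twist":[0,0,0.05],"hand":0},{"dp":[0,0,0],"twist":[0,0,0.05],"hand":0},{"dp":[0,0,0],"twist":[0,0,0],"hand":0}]'
python3 plan.py .5143 -.1714 .1852 58
```

```text
clock: 15.13
eef_pos: [0.5162, -0.1727, 0.1855]
tool_rot: [[0.708, -0.706, -0.0], [-0.706, -0.708, -0.001], [0.0, 0.001, -1.0]]
wrist_force: [1.4, -2.6, -1.6]
width: 0.0153
t 15.13 p [ 0.5162 -0.1727  0.1855] phi -44.89 q [-5.450e-01  1.190e-01  1.734e+00 -1.000e-03  1.289e+00  2.390e-01] w 0.0153
F [ 1.45 -2.63 -1.62] M [-0.536 -0.326  0.045]
dp cm [-0.229  0.043  0.026] twist [ 6.0000e-04  4.0000e-04 -1.7958e+00]
```

```bash
python3 -m jog '[{"dp":[0.03,0.02,0],"twist":[0,0,0.05],"hand":0},{"dp":[0,0,0],"twist":[0,0,0.05],"hand":0},{"dp":[0,0,0],"twist":[0,0,0.05],"hand":0},{"dp":[0,0,0],"twist":[0,0,0.05],"hand":0},{"dp":[0,0,0],"twist":[0,0,0],"hand":0}]'
python3 plan.py .5143 -.1714 .1852 58
```

```text
clock: 15.55
eef_pos: [0.5163, -0.173, 0.1854]
tool_rot: [[0.554, -0.832, -0.0], [-0.832, -0.554, -0.0], [0.0, 0.001, -1.0]]
wrist_force: [0.3, -2.1, -0.6]
width: 0.0149
t 15.55 p [ 0.5163 -0.173   0.1854] phi -56.34 q [-5.450e-01  1.190e-01  1.733e+00 -1.000e-03  1.289e+00  4.380e-01] w 0.0149
F [ 0.31 -2.13 -0.58] M [-0.51  -0.265  0.04 ]
dp cm [-0.242  0.074  0.023] twist [ 5.0000e-04  4.0000e-04 -1.9956e+00]
```

```bash
python3 -m jog '[{"dp":[0.03,0.02,0],"twist":[0,0,0.05],"hand":0},{"dp":[0,0,0],"twist":[0,0,0.05],"hand":0},{"dp":[0,0,0],"twist":[0,0,0.05],"hand":0},{"dp":[0,0,0],"twist":[0,0,0.05],"hand":0},{"dp":[0,0,0],"twist":[0,0,0],"hand":0}]'
python3 plan.py .5143 -.1714 .1852 58
```

```text
clock: 15.97
eef_pos: [0.5162, -0.1733, 0.1854]
tool_rot: [[0.378, -0.926, -0.0], [-0.926, -0.378, -0.0], [0.0, 0.0, -1.0]]
wrist_force: [1.0, -3.1, -0.8]
width: 0.015
t 15.97 p [ 0.5162 -0.1733  0.1854] phi -67.80 q [-0.546  0.119  1.733 -0.     1.289  0.638] w 0.0150
F [ 0.99 -3.12 -0.77] M [-0.486 -0.115  0.008]
dp cm [-0.249  0.109  0.02 ] twist [ 4.0000e-04  5.0000e-04 -2.1955e+00]
```

```bash
python3 -m jog '[{"dp":[0,0,0],"twist":[0,0,0.05],"hand":0},{"dp":[0,0,0],"twist":[0,0,0.05],"hand":0},{"dp":[0,0,0],"twist":[0,0,0.05],"hand":0},{"dp":[0,0,0],"twist":[0,0,0.05],"hand":0},{"dp":[0,0,0],"twist":[0,0,0],"hand":0}]'
python3 plan.py .5143 -.1714 .1852 58
```

```text
clock: 16.38
eef_pos: [0.5162, -0.1734, 0.1854]
tool_rot: [[0.187, -0.982, -0.0], [-0.982, -0.187, -0.001], [0.001, 0.001, -1.0]]
wrist_force: [0.0, -2.8, -0.3]
width: 0.0149
t 16.38 p [ 0.5162 -0.1734  0.1854] phi -79.24 q [-5.460e-01  1.190e-01  1.733e+00 -1.000e-03  1.289e+00  8.380e-01] w 0.0149
F [ 0.04 -2.82 -0.31] M [-0.672 -0.059  0.107]
dp cm [-0.237  0.152  0.023] twist [ 9.0000e-04  4.0000e-04 -2.3953e+00]
```

```bash
python3 -m jog '[{"dp":[0,0,0],"twist":[0,0,0.05],"hand":0},{"dp":[0,0,0],"twist":[0,0,0.05],"hand":0},{"dp":[0,0,0],"twist":[0,0,0],"hand":0}]'
python3 plan.py .5143 -.1714 .1852 58
```

```text
clock: 16.63
eef_pos: [0.5162, -0.1735, 0.1853]
tool_rot: [[0.088, -0.996, -0.001], [-0.996, -0.088, -0.001], [0.001, 0.001, -1.0]]
wrist_force: [0.0, -3.2, -1.0]
width: 0.0148
t 16.63 p [ 0.5162 -0.1735  0.1853] phi -84.95 q [-5.460e-01  1.200e-01  1.733e+00 -1.000e-03  1.289e+00  9.370e-01] w 0.0148
F [ 0.04 -3.22 -0.96] M [-0.816 -0.035  0.242]
dp cm [-0.223  0.169  0.007] twist [ 1.100e-03  6.000e-04 -2.495e+00]
```

```bash
python3 -m jog '[{"dp":[0,0,0],"twist":[0,0,0.05],"hand":0},{"dp":[0,0,0],"twist":[0,0,0.05],"hand":0},{"dp":[0,0,0],"twist":[0,0,0],"hand":0}]'
python3 plan.py .5143 -.1714 .1852 58
```

```text
clock: 16.88
eef_pos: [0.5161, -0.1735, 0.1851]
tool_rot: [[-0.012, -1.0, -0.001], [-1.0, 0.012, -0.001], [0.001, 0.001, -1.0]]
wrist_force: [-0.1, -3.7, -1.5]
width: 0.0152
t 16.88 p [ 0.5161 -0.1735  0.1851] phi -90.68 q [-5.460e-01  1.200e-01  1.733e+00 -1.000e-03  1.289e+00  1.037e+00] w 0.0152
F [-0.05 -3.7  -1.49] M [-0.965  0.115  0.282]
dp cm [-0.206  0.183 -0.006] twist [ 1.300e-03  8.000e-04 -2.595e+00]
```

The taper has bitten, with the torque rising to 0.24–0.28. Small steps with averaged readings from here.

```bash
cat > tq.py <<'E'
from station import manip,vision
import numpy as np
F=[];M=[];T=[]
for k in range(8):
    vision.capture("side");s=manip.get_state();F.append(s["wrist_force"]);M.append(s["wrist_torque"]);T.append(s["tau"][5])
M=np.array(M);print("t %.2f"%s["clock"],"F",np.mean(F,0).round(2),"M",M.mean(0).round(3),"Mz sd",M[:,2].std().round(3),"tau6",np.round(T,3),"p",np.round(s["eef_pos"],4))
E
python3 tq.py
python3 -m jog '[{"dp":[0,0,0],"twist":[0,0,0.05],"hand":0},{"dp":[0,0,0],"twist":[0,0,0],"hand":0}]'
python3 tq.py
```

```text
t 17.28 F [-0.59 -4.2  -2.49] M [-1.088  0.09   0.298] Mz sd 0.038 tau6 [0.464 0.316 0.28  0.279 0.286 0.293 0.3   0.305] p [ 0.5162 -0.1733  0.1851]
clock: 17.45
eef_pos: [0.5162, -0.1733, 0.1851]
tool_rot: [[-0.066, -0.998, -0.001], [-0.998, 0.066, -0.0], [0.0, 0.001, -1.0]]
wrist_force: [-0.6, -5.3, -3.1]
width: 0.0153
t 17.85 F [-0.63 -4.96 -2.67] M [-1.231  0.158  0.344] Mz sd 0.016 tau6 [0.466 0.36  0.336 0.332 0.331 0.331 0.331 0.331] p [ 0.5162 -0.1733  0.1851]
```

```bash
python3 -m jog '[{"dp":[0,0,0],"twist":[0,0,0.05],"hand":0},{"dp":[0,0,0],"twist":[0,0,0.05],"hand":0},{"dp":[0,0,0],"twist":[0,0,0],"hand":0}]'
python3 tq.py
```

```text
clock: 18.1
eef_pos: [0.516, -0.1734, 0.185]
tool_rot: [[-0.165, -0.986, -0.001], [-0.986, 0.165, -0.001], [0.001, 0.001, -1.0]]
wrist_force: [-0.3, -4.5, -2.5]
width: 0.015
t 18.50 F [-0.96 -5.61 -3.25] M [-1.274  0.194  0.439] Mz sd 0.032 tau6 [0.564 0.451 0.427 0.422 0.421 0.421 0.421 0.421] p [ 0.5161 -0.1734  0.185 ]
```

```bash
python3 -m jog '[{"dp":[0,0,0],"twist":[0,0,0.02],"hand":0},{"dp":[0,0,0],"twist":[0,0,0],"hand":0},{"dp":[0,0,0],"twist":[0,0,0],"hand":0}]'
python3 tq.py
python3 -m jog '[{"dp":[0,0,0],"twist":[0,0,-0.04],"hand":0},{"dp":[0,0,0],"twist":[0,0,-0.04],"hand":0},{"dp":[0,0,0],"twist":[0,0,-0.04],"hand":0},{"dp":[0,0,0],"twist":[0,0,0],"hand":0}]'
python3 tq.py
```

```text
clock: 18.75
eef_pos: [0.516, -0.1734, 0.185]
tool_rot: [[-0.183, -0.983, -0.001], [-0.983, 0.183, -0.001], [0.001, 0.001, -1.0]]
wrist_force: [-0.7, -4.3, -3.6]
width: 0.0152
t 19.15 F [-1.08 -5.16 -3.27] M [-1.281  0.22   0.572] Mz sd 0.025 tau6 [0.551 0.548 0.548 0.548 0.548 0.548 0.548 0.548] p [ 0.516  -0.1734  0.185 ]
clock: 19.48
eef_pos: [0.5162, -0.1733, 0.1851]
tool_rot: [[-0.064, -0.998, -0.0], [-0.998, 0.064, -0.0], [0.0, 0.0, -1.0]]
wrist_force: [-0.6, -4.4, -3.8]
width: 0.0148
t 19.88 F [-0.77 -4.8  -3.78] M [-1.217  0.12   0.015] Mz sd 0.025 tau6 [-0.143 -0.018  0.022  0.032  0.041  0.031  0.028  0.027] p [ 0.5162 -0.1732  0.1851]
```

```bash
python3 -m jog '[{"dp":[0.06,0,0],"twist":[0,0,0],"hand":0},{"dp":[0.04,0,0],"twist":[0,0,0],"hand":0},{"dp":[0,0,0],"twist":[0,0,0],"hand":0},{"dp":[0,0,0],"twist":[0,0,0],"hand":0}]'
python3 plan.py .5143 -.1714 .1852 58
```

```text
clock: 20.22
eef_pos: [0.5162, -0.1737, 0.185]
tool_rot: [[-0.065, -0.998, -0.0], [-0.998, 0.065, 0.001], [-0.001, 0.001, -1.0]]
wrist_force: [-0.7, -2.1, -4.1]
width: 0.015
t 20.22 p [ 0.5162 -0.1737  0.185 ] phi -93.74 q [-5.470e-01  1.200e-01  1.733e+00  1.000e-03  1.289e+00  1.089e+00] w 0.0150
F [-0.66 -2.07 -4.07] M [-0.54   0.127  0.018]
dp cm [-0.215  0.205 -0.015] twist [-1.2000e-03  1.1000e-03 -2.6484e+00]
```

```bash
python3 -m jog '[{"dp":[0.06,0,0],"twist":[0,0,0],"hand":0},{"dp":[0,0,-0.15],"twist":[0,0,0],"hand":0},{"dp":[0,0,-0.15],"twist":[0,0,0],"hand":0},{"dp":[0,0,0],"twist":[0,0,0],"hand":0},{"dp":[0,0,0],"twist":[0,0,0],"hand":0}]'
python3 plan.py .5143 -.1714 .1852 58
```

```text
clock: 20.63
eef_pos: [0.5163, -0.1743, 0.1886]
tool_rot: [[-0.065, -0.998, 0.0], [-0.998, 0.065, 0.001], [-0.001, 0.0, -1.0]]
wrist_force: [-2.1, -0.4, -1.8]
width: 0.0154
t 20.63 p [ 0.5163 -0.1743  0.1886] phi -93.73 q [-5.480e-01  1.170e-01  1.729e+00  1.000e-03  1.296e+00  1.088e+00] w 0.0154
F [-2.15 -0.37 -1.77] M [0.068 0.304 0.018]
dp cm [-0.279  0.222  0.341] twist [-1.1000e-03  3.0000e-04 -2.6482e+00]
```

```bash
python3 -m jog '[{"dp":[0,0.05,-0.15],"twist":[0,0,0],"hand":0},{"dp":[0,0,-0.2],"twist":[0,0,0],"hand":0},{"dp":[0,0,-0.2],"twist":[0,0,0],"hand":0},{"dp":[0,0,0],"twist":[0,0,0],"hand":0}]'
python3 plan.py .5143 -.1714 .1852 58
python3 -m jog '[{"dp":[0,0,-0.2],"twist":[0,0,0],"hand":0},{"dp":[0,0,-0.3],"twist":[0,0,0],"hand":0},{"dp":[0,0,-0.3],"twist":[0,0,0],"hand":0},{"dp":[0,0,0],"twist":[0,0,0],"hand":0}]'
python3 plan.py .5143 -.1714 .1852 58
```

```text
clock: 20.97
eef_pos: [0.5161, -0.1746, 0.1944]
tool_rot: [[-0.065, -0.998, 0.001], [-0.998, 0.065, 0.0], [-0.0, -0.001, -1.0]]
wrist_force: [0.6, 1.1, -0.9]
width: 0.0152
t 20.97 p [ 0.5161 -0.1746  0.1944] phi -93.74 q [-5.480e-01  1.110e-01  1.724e+00  1.000e-03  1.306e+00  1.087e+00] w 0.0152
F [ 0.62  1.07 -0.93] M [0.198 0.014 0.024]
dp cm [-0.312  0.201  0.922] twist [-4.0000e-04 -1.0000e-03 -2.6483e+00]
clock: 21.3
eef_pos: [0.5163, -0.1751, 0.2029]
tool_rot: [[-0.065, -0.998, 0.001], [-0.998, 0.065, -0.001], [0.001, -0.002, -1.0]]
wrist_force: [0.7, -0.3, -1.3]
width: 0.0153
t 21.30 p [ 0.5163 -0.1751  0.2029] phi -93.74 q [-0.549  0.103  1.715 -0.     1.322  1.087] w 0.0153
F [ 0.67 -0.27 -1.25] M [ 0.001 -0.046 -0.007]
dp cm [-0.362  0.227  1.766] twist [ 8.0000e-04 -2.4000e-03 -2.6483e+00]
```

```bash
python3 -m jog '[{"dp":[0,0,-1.5],"twist":[0,0,-0.12],"hand":0},{"dp":[0,0,-1.5],"twist":[0,0,-0.12],"hand":0},{"dp":[0,0,-1],"twist":[0,0,-0.12],"hand":0},{"dp":[0,0,0],"twist":[0,0,-0.12],"hand":0},{"dp":[0,0,0],"twist":[0,0,-0.12],"hand":0},{"dp":[0,0,0],"twist":[0,0,-0.12],"hand":0},{"dp":[0,0,0],"twist":[0,0,-0.12],"hand":0},{"dp":[0,0,0],"twist":[0,0,-0.12],"hand":0},{"dp":[0,0,0],"twist":[0,0,-0.12],"hand":0},{"dp":[0,0,0],"twist":[0,0,-0.12],"hand":0},{"dp":[0,0,0],"twist":[0,0,-0.12],"hand":0},{"dp":[0,0,0],"twist":[0,0,-0.12],"hand":0}]'
python3 -m jog '[{"dp":[0,0,0],"twist":[0,0,-0.12],"hand":0},{"dp":[0,0,0],"twist":[0,0,-0.09],"hand":0},{"dp":[0,0,0],"twist":[0,0,0],"hand":0},{"dp":[0,0,0],"twist":[0,0,0],"hand":0}]'
python3 plan.py .5156 .1212 .24 .9
python3 - <<'E'
from h import *
im=np.mean([vision.capture("side").astype(float) for _ in range(4)],0)
s=manip.get_state();p=np.array(s["eef_pos"])
for z in (0,.02,.06,.1):
    q=p-[0,0,.0817];q[2]+=z;print(z,np.round(proj("side",q),2))
c=np.clip(im[180:280,340:440],0,255).astype(np.uint8)[:,:,::-1]
cv2.imwrite("pics/out.png",cv2.resize(c,None,fx=6,fy=6,interpolation=cv2.INTER_CUBIC))
E
```

```text
clock: 22.3
eef_pos: [0.5158, -0.1748, 0.2419]
tool_rot: [[0.982, -0.189, 0.0], [-0.189, -0.982, -0.0], [0.0, 0.0, -1.0]]
wrist_force: [0.7, 0.1, -1.6]
width: 0.0144
clock: 22.63
eef_pos: [0.5158, -0.1748, 0.2418]
tool_rot: [[1.0, 0.011, 0.0], [0.011, -1.0, -0.0], [0.0, 0.0, -1.0]]
wrist_force: [0.3, 0.0, -1.5]
width: 0.015
t 22.63 p [ 0.5158 -0.1748  0.2418] phi 0.65 q [-0.549  0.072  1.67  -0.     1.399 -0.56 ] w 0.0150
F [ 0.31  0.03 -1.52] M [ 0.026  0.03  -0.004]
dp cm [  0.314 -29.599   0.182] twist [ 0.0001 -0.0001 -0.0044]
0 [381.56 238.94]
0.02 [381.82 230.91]
0.06 [382.36 214.43]
0.1 [382.91 197.37]
```

View pics/out.png

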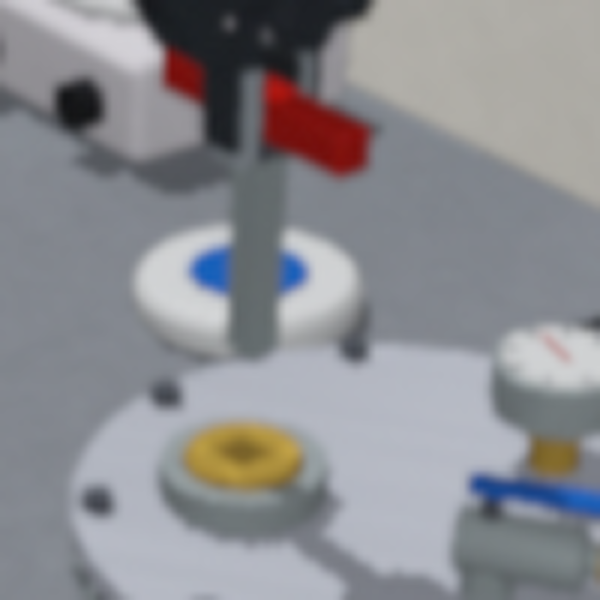

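Key still upright in the grip: shank from (258,165) to (250,350), tip where predicted. The plug is clear with its socket empty. Moving back over the pocket.

```bash
python3 -m jog '[{"dp":[0.03,-1.5,0],"twist":[0,0,-0.004],"hand":0},{"dp":[0.03,-3,0],"twist":[0,0,0],"hand":0},{"dp":[0.03,-3.5,0],"twist":[0,0,0],"hand":0},{"dp":[0.03,-3.5,0],"twist":[0,0,0],"hand":0},{"dp":[0.03,-3.5,0],"twist":[0,0,0],"hand":0},{"dp":[0.03,-3.5,0],"twist":[0,0,0],"hand":0},{"dp":[0.03,-3.5,0],"twist":[0,0,0],"hand":0},{"dp":[0.03,-3.3,0],"twist":[0,0,0],"hand":0},{"dp":[0.03,-2.5,0],"twist":[0,0,0],"hand":0},{"dp":[0.03,-1.8,0],"twist":[0,0,0],"hand":0},{"dp":[0,0,0],"twist":[0,0,0],"hand":0},{"dp":[0,0,0],"twist":[0,0,0],"hand":0}]'
python3 plan.py .5156 .1212 .14 .9
```

```text
clock: 23.83
eef_pos: [0.513, 0.1225, 0.2418]
tool_rot: [[1.0, 0.02, -0.0], [0.02, -1.0, -0.0], [-0.0, 0.0, -1.0]]
wrist_force: [-0.6, -0.3, -3.2]
width: 0.0152
t 23.83 p [0.513  0.1225 0.2418] phi 1.15 q [ 0.005  0.028  1.716 -0.     1.398 -0.015] w 0.0152
F [-0.61 -0.26 -3.19] M [-0.008 -0.02  -0.023]
dp cm [ 0.256  0.135 10.177] twist [0.0002 0.0002 0.0043]
```

```bash
python3 -m jog '[{"dp":[0.26,0.13,1.5],"twist":[0,0,0.004],"hand":0},{"dp":[0,0,2],"twist":[0,0,0],"hand":0},{"dp":[0,0,2],"twist":[0,0,0],"hand":0},{"dp":[0,0,2],"twist":[0,0,0],"hand":0},{"dp":[0,0,1.7],"twist":[0,0,0],"hand":0},{"dp":[0,0,1],"twist":[0,0,0],"hand":0},{"dp":[0,0,0],"twist":[0,0,0],"hand":0},{"dp":[0,0,0],"twist":[0,0,0],"hand":0},{"dp":[0,0,0],"twist":[0,0,0],"hand":0}]'
python3 plan.py .5156 .1212 .13 .9
python3 - <<'E'
from h import *
c=vision.capture("side")[180:280,260:360,::-1]
cv2.imwrite("pics/pock.png",cv2.resize(c,None,fx=6,fy=6,interpolation=cv2.INTER_CUBIC))
E
```

```text
clock: 24.58
eef_pos: [0.5172, 0.1198, 0.1412]
tool_rot: [[1.0, 0.013, 0.002], [0.013, -1.0, -0.0], [0.002, 0.0, -1.0]]
wrist_force: [0.5, 0.8, -1.3]
width: 0.0151
t 24.58 p [0.5172 0.1198 0.1412] phi 0.77 q [-0.     0.131  1.813 -0.     1.195 -0.014] w 0.0151
F [ 0.48  0.82 -1.35] M [ 0.005 -0.023  0.06 ]
dp cm [-0.157 -0.147  1.121] twist [ 0.0001 -0.0024 -0.0022]
```

View pics/pock.png

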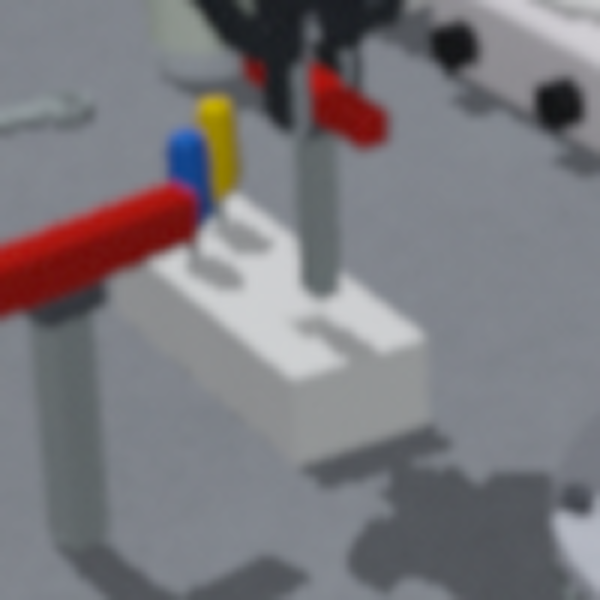

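The tip is at (320,290), about 14 mm above the block; the dark patch at (315,325) is the pocket mouth with the key's shadow. Correcting 1.5 mm and lowering.

```bash
python3 -m jog '[{"dp":[-0.16,-0.15,0],"twist":[0,-0.002,-0.002],"hand":0},{"dp":[0,0,0.3],"twist":[0,0,0],"hand":0},{"dp":[0,0,0.3],"twist":[0,0,0],"hand":0},{"dp":[0,0,0],"twist":[0,0,0],"hand":0},{"dp":[0,0,0],"twist":[0,0,0],"hand":0}]'
python3 - <<'E'
from h import *
from plan import plan
plan(.5156,.1212,.13,.9)
p=np.array(manip.get_state()["eef_pos"])-[0,0,.0817]
print("tip",proj("side",p))
for sx in(-1,1):
    for sy in(-1,1): print("mouth",np.round((proj("side",[.5156+sx*.00875,.1207+sy*.00875,.045])-[260,180])*6,0))
c=vision.capture("side")[180:280,260:360,::-1]
cv2.imwrite("pics/pock2.png",cv2.resize(c,None,fx=6,fy=6,interpolation=cv2.INTER_CUBIC))
E
```

```text
clock: 25.05
eef_pos: [0.5143, 0.1215, 0.1335]
tool_rot: [[1.0, 0.016, -0.003], [0.016, -1.0, -0.0], [-0.003, 0.0, -1.0]]
wrist_force: [0.1, 0.3, -2.0]
width: 0.0148
t 25.05 p [0.5143 0.1215 0.1335] phi 0.92 q [ 0.003  0.139  1.821 -0.     1.184 -0.013] w 0.0148
F [ 0.09  0.32 -1.96] M [ 0.006 -0.009  0.007]
dp cm [0.133 0.036 0.35 ] twist [0.     0.0026 0.0004]
tip [311.84730461 231.42330066]
mouth [309. 334.]
mouth [289. 320.]
mouth [341. 324.]
mouth [321. 309.]
```

View pics/pock2.png

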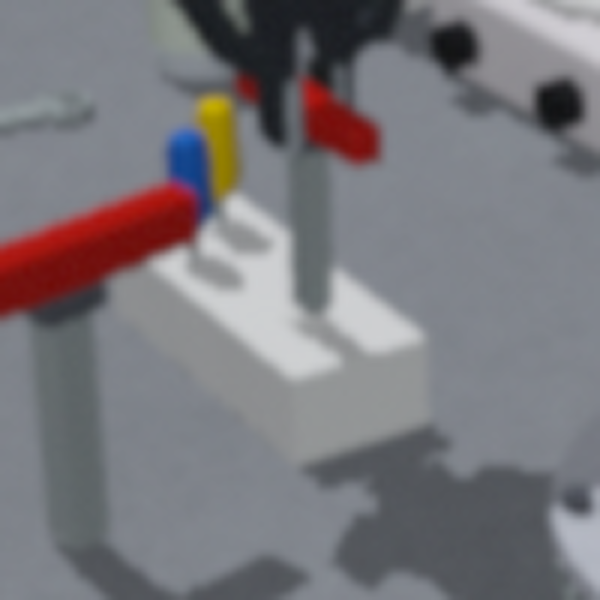

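Tip at (312,310), over the mouth (predicted centre about (315,322)); continuing down with a small x correction.

```bash
python3 -m jog '[{"dp":[0.1,0.03,0.1],"twist":[0,0.002,0],"hand":0},{"dp":[0,0,0.3],"twist":[0,0,0],"hand":0},{"dp":[0,0,0],"twist":[0,0,0],"hand":0},{"dp":[0,0,0],"twist":[0,0,0],"hand":0},{"dp":[0,0,0],"twist":[0,0,0],"hand":0}]'
python3 plan.py .5156 .1212 .0917 .9
python3 -m jog '[{"dp":[0,0,0.2],"twist":[0,0,0],"hand":0},{"dp":[0,0,0.2],"twist":[0,0,0],"hand":0},{"dp":[0,0,0.2],"twist":[0,0,0],"hand":0},{"dp":[0,0,0],"twist":[0,0,0],"hand":0},{"dp":[0,0,0],"twist":[0,0,0],"hand":0}]'
python3 plan.py .5156 .1212 .0917 .9
```

```text
clock: 25.52
eef_pos: [0.5155, 0.1212, 0.1297]
tool_rot: [[1.0, 0.016, -0.0], [0.016, -1.0, -0.0], [-0.0, 0.0, -1.0]]
wrist_force: [1.2, -0.4, -1.4]
width: 0.0152
t 25.52 p [0.5155 0.1212 0.1297] phi 0.91 q [ 0.003  0.144  1.823 -0.     1.174 -0.013] w 0.0152
F [ 1.21 -0.4  -1.38] M [-0.047 -0.009  0.03 ]
dp cm [ 1.100e-02 -1.000e-03  3.803e+00] twist [0.     0.0001 0.0002]
clock: 25.93
eef_pos: [0.5153, 0.1212, 0.1235]
tool_rot: [[1.0, 0.016, -0.001], [0.016, -1.0, 0.0], [-0.001, -0.0, -1.0]]
wrist_force: [-0.1, -0.0, -2.1]
width: 0.0149
t 25.93 p [0.5153 0.1212 0.1235] phi 0.91 q [ 0.003  0.152  1.828  0.     1.162 -0.013] w 0.0149
F [-0.07 -0.02 -2.12] M [ 0.033  0.033 -0.005]
dp cm [2.800e-02 1.000e-03 3.184e+00] twist [-0.      0.0005  0.0002]
```

Tip 3 mm below the mouth, no contact force.

```bash
python3 -m jog '[{"dp":[0.02,0,0.2],"twist":[0,0,0],"hand":0},{"dp":[0,0,0.3],"twist":[0,0,0],"hand":0},{"dp":[0,0,0.3],"twist":[0,0,0],"hand":0},{"dp":[0,0,0],"twist":[0,0,0],"hand":0}]'
python3 plan.py .5156 .1212 .0917 .9
python3 -m jog '[{"dp":[0,0,0.4],"twist":[0,0,0],"hand":0},{"dp":[0,0,0.4],"twist":[0,0,0],"hand":0},{"dp":[0,0,0.4],"twist":[0,0,0],"hand":0},{"dp":[0,0,0.4],"twist":[0,0,0],"hand":0},{"dp":[0,0,0],"twist":[0,0,0],"hand":0},{"dp":[0,0,0],"twist":[0,0,0],"hand":0}]'
python3 plan.py .5156 .1212 .0917 .9
```

```text
clock: 26.27
eef_pos: [0.5151, 0.1212, 0.1149]
tool_rot: [[1.0, 0.016, -0.002], [0.016, -1.0, 0.0], [-0.002, -0.0, -1.0]]
wrist_force: [0.6, 0.5, -2.1]
width: 0.0155
t 26.27 p [0.5151 0.1212 0.1149] phi 0.91 q [ 0.003  0.164  1.833  0.     1.146 -0.013] w 0.0155
F [ 0.64  0.46 -2.07] M [0.002 0.028 0.022]
dp cm [0.051 0.003 2.319] twist [-0.      0.0015  0.0002]
clock: 26.77
eef_pos: [0.5154, 0.1212, 0.0994]
tool_rot: [[1.0, 0.016, -0.001], [0.016, -1.0, -0.0], [-0.001, -0.0, -1.0]]
wrist_force: [-0.0, -0.1, -1.2]
width: 0.0146
t 26.77 p [0.5154 0.1212 0.0994] phi 0.92 q [ 0.003  0.186  1.842  0.     1.114 -0.013] w 0.0146
F [-0.04 -0.05 -1.22] M [-0.015 -0.049 -0.071]
dp cm [0.018 0.002 0.767] twist [-0.      0.0009  0.0003]
```

```bash
python3 -m jog '[{"dp":[0,0,0.25],"twist":[0,0,0],"hand":0},{"dp":[0,0,0.25],"twist":[0,0,0],"hand":0},{"dp":[0,0,0.2],"twist":[0,0,0],"hand":0},{"dp":[0,0,0],"twist":[0,0,0],"hand":0},{"dp":[0,0,0],"twist":[0,0,0],"hand":0}]'
python3 plan.py .5156 .1212 .0917 .9
python3 -m jog '[{"dp":[0,0,0],"twist":[0,0,0],"hand":35},{"dp":[0,0,0],"twist":[0,0,0],"hand":35},{"dp":[0,0,0],"twist":[0,0,0],"hand":60},{"dp":[0,0,0],"twist":[0,0,0],"hand":60},{"dp":[0,0,0],"twist":[0,0,0],"hand":60},{"dp":[0,0,0],"twist":[0,0,0],"hand":60}]'
python3 plan.py .5156 .1212 .0917 .9
```

```text
clock: 27.18
eef_pos: [0.5156, 0.1212, 0.0926]
tool_rot: [[1.0, 0.016, -0.0], [0.016, -1.0, -0.0], [-0.0, 0.0, -1.0]]
wrist_force: [-0.2, -0.5, -2.6]
width: 0.0149
t 27.18 p [0.5156 0.1212 0.0926] phi 0.92 q [ 0.003  0.196  1.846 -0.     1.1   -0.013] w 0.0149
F [-0.17 -0.49 -2.65] M [-0.013 -0.034 -0.019]
dp cm [0.002 0.002 0.093] twist [0.     0.0004 0.0003]
clock: 27.68
eef_pos: [0.5158, 0.1212, 0.0929]
tool_rot: [[1.0, 0.016, 0.0], [0.016, -1.0, -0.0], [0.0, 0.0, -1.0]]
wrist_force: [-0.5, 0.3, -0.5]
width: 0.0511
t 27.68 p [0.5158 0.1212 0.0929] phi 0.92 q [ 0.003  0.196  1.846 -0.     1.1   -0.013] w 0.0511
F [-0.5   0.34 -0.52] M [-0.03   0.018 -0.004]
dp cm [-0.023  0.003  0.124] twist [ 0.     -0.0002  0.0003]
```

Released. Retreating straight up, then clear of the view.

```bash
python3 -m jog '[{"dp":[0,0,-0.5],"twist":[0,0,0],"hand":60},{"dp":[0,0,-1],"twist":[0,0,0],"hand":60},{"dp":[0,0,-1.5],"twist":[0,0,0],"hand":60},{"dp":[0,0,-2],"twist":[0,0,0],"hand":60},{"dp":[0,0,-2],"twist":[0,0,0],"hand":60},{"dp":[0,0,-2],"twist":[0,0,0],"hand":60},{"dp":[0,0,-2],"twist":[0,0,0],"hand":60},{"dp":[0,0,-2],"twist":[0,0,0],"hand":60},{"dp":[0,0,-2],"twist":[0,0,0],"hand":60},{"dp":[0,0,-1],"twist":[0,0,0],"hand":60},{"dp":[0,0,0],"twist":[0,0,0],"hand":60}]'
python3 -m jog '[{"dp":[-1.5,-1.5,0],"twist":[0,0,0],"hand":60},{"dp":[-2,-2,0],"twist":[0,0,0],"hand":60},{"dp":[-2.5,-2.5,0],"twist":[0,0,0],"hand":60},{"dp":[-2.5,-2.5,0],"twist":[0,0,0],"hand":60},{"dp":[-2,-2.5,0],"twist":[0,0,0],"hand":60},{"dp":[-1.5,-2.5,0],"twist":[0,0,0],"hand":60},{"dp":[0,-2.5,0],"twist":[0,0,0],"hand":60},{"dp":[0,-2,0],"twist":[0,0,0],"hand":60},{"dp":[0,-1,0],"twist":[0,0,0],"hand":60},{"dp":[0,0,0],"twist":[0,0,0],"hand":60},{"dp":[0,0,0],"twist":[0,0,0],"hand":60}]'
python3 - <<'E'
from h import *
for c in("side","top"):
    im=vision.capture(c);cv2.imwrite(f"pics/fin_{c}.png",im[:,:,::-1])
    for r in spotter.spot_point(c,"key_grip")[:3]:
        v,u=r["position"];print(c,round(r["p"],2),u,v,np.round(atz(c,u,v,.11),4))
E
```

```text
clock: 28.6
eef_pos: [0.5174, 0.1213, 0.2565]
tool_rot: [[1.0, 0.016, 0.006], [0.016, -1.0, -0.0], [0.006, 0.0, -1.0]]
wrist_force: [-0.2, -1.0, -0.6]
width: 0.0511
clock: 29.52
eef_pos: [0.3925, 0.3088, 0.252]
tool_rot: [[1.0, 0.017, -0.001], [0.017, -1.0, -0.001], [-0.001, 0.001, -1.0]]
wrist_force: [-0.4, -0.1, -0.7]
width: 0.0512
side 0.86 268.3 220.3 [0.3983 0.1464 0.11  ]
side 0.57 312.9 216.6 [0.5044 0.0963 0.11  ]
top 0.65 279.4 287.1 [0.3685 0.0825 0.11  ]
top 0.59 268.2 234.9 [0.5184 0.1207 0.11  ]
```

View pics/fin_side.png

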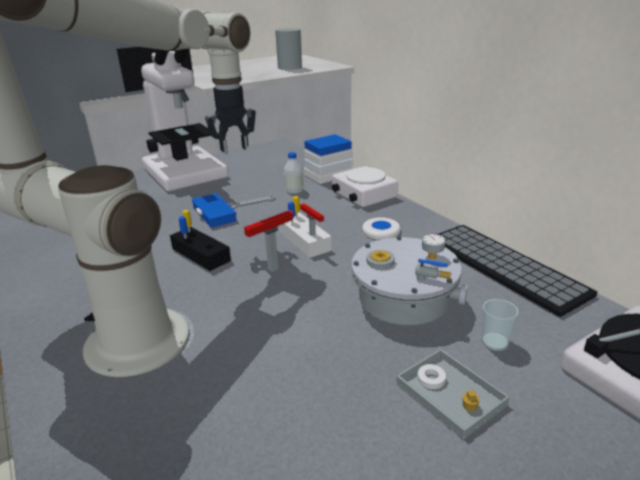

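View pics/fin_top.png

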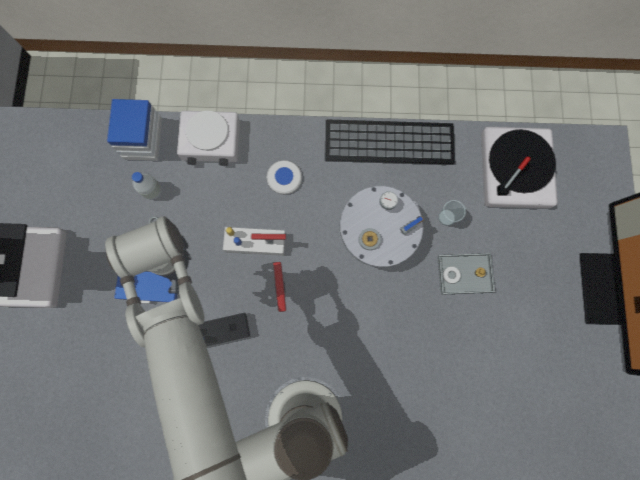

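The key is upright in the white block's pocket, bar at (312,213) in the side view and (268,237) in the top view, the same as at the start. The plug is at (380,257) in the side view. Nothing else looks moved, and the gripper is clear. Handing in.

```bash
python3 -c "
from station import order;print(order.job_done())"
```

```text
the job is handed in; nothing more can be done
None
```

I tightened the plug with the red key, put the key back in its pocket, let go and handed the job in at about 29.6 s of the 64 s allowed. No verdict came back.

- **Seating:** the key went about 16.5 mm into the socket with no noticeable contact force. It needed no forcing.
- **Tightening:** the taper bit after about 2.4 rad of turning. The last averaged reading was 0.57 N m (joint torque 0.55). The step before read 0.44 and I added a last 0.02 rad, which raised it more than expected. That is above the 0.45 target but below the 0.6 galling limit.
- **Drawing out:** I eased the key back 0.12 rad, within its free play. The torque dropped to about zero, and I relieved about 5 N of side load before pulling the key straight out.
- **Last checks:** in both cameras the key stands in the white block's pocket with its bar where it started. By eye, nothing else on the bench has moved, and the gripper is well clear.
- **Disagreement:** in the final pictures the trained network rated the larger look-alike key above the right one in both views. Its side-view position for the right key was also about 25 mm off in y. The top view and the release pose agree to about 3 mm.
- **Not checked:** how tight the plug stayed after the key came out could not be measured directly.

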